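# Space the lane guides of a bottle rack with a hook gauge

## Task

Set the three lanes of the bottle rack to the same width with the orange spacing gauge, as it is adjusted now: working from the fixed blue wall, in the order red, green, white, straddle each guide with the gauge and draw it towards the wall until the gauge's yellow foot gently meets the wall, or the guide set before, and do not shove along a guide that is already set. Then stand the gauge back upright on the middle of its black mat and let go; leave the two amber bottles and the glue jar alone.

Things in the scene. Friction and masses are not known exactly. Their poses are not given: they have to be found in the camera images.
- wall_face (a point): Blue fixed end wall of the rack; the point is at the middle of the top edge of its inner face, 74 mm above the bench. Axes: x along the wall and guides, y along the row, pointing from the guides into the wall, z up. The rack's base plate (200 x 350 mm, top 12 mm above the bench) is fixed and reaches 330 mm from this face towards -y; two slide rods run along y, 88 mm either side of the middle.
- guide1_top (a point): Red lane guide (first from the wall): upright plastic plate 164 mm long (x), 10 mm thick (y), its top edge 72 mm above the bench. The point is at the middle of its top edge; axes as for wall_face. Slides only along the rack's y and stays where left; each guide takes about 6 N to slide.
- guide2_top (a point): Green lane guide (second from the wall): upright plastic plate 164 mm long (x), 10 mm thick (y), its top edge 72 mm above the bench. The point is at the middle of its top edge; axes as for wall_face. Slides only along the rack's y and stays where left; each guide takes about 6 N to slide.
- guide3_top (a point): White lane guide (third from the wall): upright plastic plate 164 mm long (x), 10 mm thick (y), its top edge 72 mm above the bench. The point is at the middle of its top edge; axes as for wall_face. Slides only along the rack's y and stays where left; each guide takes about 6 N to slide.
- gauge_handle (a point): Centre of the black handle (44 mm along x, 30 mm along y, 46 mm high) of the loose orange spacing gauge, 0.2 to 0.4 kg, 50 (x) x 80 to 92 (y) x 98 mm high, standing upright on its mat. This point is 75 mm above its underside and over the middle of the bridge. The bridge under the handle is 80 mm along y, 12 mm thick, its underside 40 mm above the gauge's underside. Starts with its y within 0.6 rad of world y.
- gauge_slot (a point): Middle of the gauge's slot, level with its underside: 19 mm towards -y from the handle's middle, axes as for gauge_handle. The slot, 18 mm wide along y and 40 mm deep, goes over a 10 mm guide. On its -y side hangs the hook leg (12 mm along y); on its +y side the spacer block with, at its end, a yellow foot plate, adjustable: block and foot together measure 50 to 62 mm along y, unknown, different each time and stiffly locked.
- gauge: The same gauge; origin on its underside, straight below gauge_handle. In use its y points the same way as wall_face's y: block and foot on the wall side of the guide, hook leg behind it. With the hook leg pulling the guide and the foot meeting the wall or the guide before, the clear gap is block and foot + 8 mm, so 58 to 70 mm.
- end_wall: The blue end wall itself, 14 mm thick; origin at the middle of its inner face, 12 mm above the bench.
- guide1: The red guide itself; origin under guide1_top, 12 mm above the bench (on the base plate).
- guide2: The green guide itself; origin under guide2_top, 12 mm above the bench (on the base plate).
- guide3: The white guide itself; origin under guide3_top, 12 mm above the bench (on the base plate).
- gauge_mat: Black rubber mat 120 x 120 mm, 4 mm thick, fixed on the bench left or right of the rack (a cardboard tray of bottle caps is on the other side); origin at the middle of its underside.
- bottle_a: Amber bottle, 52 mm diameter, 150 mm high, standing on the bench beyond the rack; origin at the middle of its underside.
- bottle_b: A second amber bottle like bottle_a.
- glue_jar: White jar with red cap, 80 mm diameter, 90 mm high; origin at the middle of its underside.
Not all that is in view belongs to the job. Several things look just like the gauge: the one meant starts farthest from the robot's base.

How it is judged:
By the outcome, as a careful person would: the job done as asked, in the order asked, and still so for the second after the job is handed in, with the robot touching nothing.
It also fails if it takes over 72 s, if anything falls off the work surface, if the arm or the gripper's body presses on something with over 40 N, if the wrist force passes 120 N, or if a joint passes its speed limit or range.

## Robot

A 7-joint arm with a two-finger parallel gripper is mounted at the origin on the work surface. World frame = base frame: x ahead of the robot, y to its left, z up, the work surface at z = 0. Lengths are in m, angles in degrees, forces in N, time in s.
With the tool pointing down it reaches from about 0.425 to 0.95 m from the base axis. Payload 16.7 kg.
Tool frame: the origin (TCP) lies at the very end of the fingers, on their centre line; the grasp point (between the pads) lies 19 mm behind it; y points along the fingers, x is the direction in which the jaws open and shut, and the axes are right-handed (so a half turn about y gives the same grasp; the last joint's range is limited). The gripper opens to 94 mm and grips with 3 to 60 N. Pads are 16 mm wide; open, the fingers measure 119 mm over their backs; the gripper's body (75 mm by 177 mm) begins 78 mm behind the grasp point.
Start: joints at [61.45, 24.414, 4.234, 92.017, -1.954, 63.644, -3.845], TCP at [0.231, -0.634, 0.205] pointing down, gripper open.
Joint ranges: [-163.25, 163.25], [-28.42, 122.38], [-70.27, 78.77], [12.13, 141.07], [-58.53, 238.53], [9.26, 117.41], [-156.51, 156.51]. Speed limits (degrees/s): [108.29, 108.29, 136.94, 136.94, 172.46, 172.46, 172.46].

## Interface

Orientations are given as a 3x3 rotation matrix whose columns are the frame's x, y, z axes.
In Python, from workcell import sense, snapshot, finish_job gives the robot as it stands.
- The arm moves only by the tool arm_command, never from a script. Its argument "series" is a list of rows, each a list of 5 numbers: the opening, from 0 (shut) to 1 (fully open), then the shift along the tool's x, y, z in mm, then the turn about the tool's y in degrees. A call has exactly 5 rows; each row shifts and turns the pose as measured when the row begins, along the tool's axes as they then stand; what a row does not reach is not made up. A row lasts 1/12 s, in which the tool goes at most 41.7 mm and 7.16 degrees, less where a joint would pass 70% of its speed; a pose out of reach is approached as far as the arm can. A call is refused whole if a number of a shift passes 41.7 or a number of a turn 7.16, either way. A call with a gripper value outside its range is refused whole. The fingers move at their own pace and stop on an object; "force" is the grip in N (left out, the last holds). Time passes only in rows, so rows that do not move let the fingers close, or fill a call up. It gives the time, the measured TCP pose, the force and the opening at its end, in the units of the state.
- sense(): the state, without advancing time (a new reading comes with each control period).
- snapshot(name): name is "scene" or "side" or "wrist"; returns a dict with "frame" (420x560x3 uint8, blue, green, red), "fx", "fy", "cx", "cy" (pixels), "R" (3x3) and "t" (3): a world point X has camera coordinates R X + t; the wrist camera has in their place "mount" (4x4, takes a point from camera to tool coordinates, whose origin is the TCP and whose axes are the tool frame's). Camera axes: x right, y down, z forward; pixel columns grow to the right and rows downward; lengths in m; the calibration is good to about 2 mm. A picture is of the moment at which its call begins: read the wrist's pose just before it. There is no depth.
- finish_job(): hands the job in, once; it reports no verdict.
The state is a dict: "t": time; "joint_pos": joint angles; "joint_vel": joint speeds; "joint_efforts": joint torques, N m; "ee_pos": TCP position; "orientation": TCP orientation; "ft_force": force on the tool from outside, world axes, zero at the start; "torque": the same for the moment, N m; "grip_width": finger opening in m.
Only numpy, scipy, OpenCV 4.12 (cv2) and the standard library are available. Lean on these libraries where they do the work, as an engineer would, in place of code of your own. Each camera call takes 0.05 s, during which the arm holds its last target.

## Working session

There is one attempt and no reset: what is moved stays moved. The work goes in short steps, Python scripts to look and compute and a tool call to move; the robot and the scene stay as the last step left them, time stands still between calls to the robot, and variables do not carry over. Pictures are saved under pics/ and viewed, and the job is handed in when it is done.

Besides the shell and the picture viewer there is one more tool, called by a JSON object that holds its "method" and its "body". arm_command: Moves the arm, as the interface text tells. Its arguments: {"type":"object","properties":{"series":{"type":"array"},"force":{"type":"number"}},"required":["series"]}

```bash
mkdir -p pics; ls
python3 - <<'E'
from workcell import sense, snapshot
import cv2,json,numpy as np
s=sense();print(s)
for n in ["scene","side","wrist"]:
    d=snapshot(n);cv2.imwrite(f"pics/{n}0.png",d["frame"])
    print(n,{k:(np.array(v).round(4).tolist()) for k,v in d.items() if k!="frame"})
E
```

```text
pics
{'t': 0.0, 'joint_pos': array([61.45122718, 24.45186983,  4.23129028, 92.05114781, -1.95671445,
       63.64147537, -3.84673734]), 'joint_vel': array([-0.04648024, -0.03715857, -0.07500963, -0.07145522, -0.08347067,
       -0.05409911, -0.09664496]), 'joint_efforts': array([-1.02155405e-03, -9.35823798e+01,  3.66540760e+00, -4.54200625e+01,
       -4.88498854e-02,  2.01555173e-02,  8.53507481e-05]), 'ee_pos': array([ 0.23052002, -0.63396932,  0.20475815]), 'orientation': array([[ 3.41655987e-01, -4.78253276e-04,  9.39824961e-01],
       [-9.39824236e-01,  1.16877211e-03,  3.41656318e-01],
       [-1.26183946e-03, -9.99999203e-01, -5.01560299e-05]]), 'ft_force': array([ 0.00958316, -0.71824523, -0.00146779]), 'torque': array([ 0.06093019,  0.04373757, -0.00201155]), 'grip_width': 0.09379842284054792}
scene {'fx': 405.9264, 'fy': 405.9264, 'cx': 275.758, 'cy': 204.3136, 'R': [[0.5519, 0.8339, 0.0092], [0.7195, -0.4705, -0.5108], [-0.4216, 0.2885, -0.8597]], 't': [-0.2813, -0.35, 1.3182]}
side {'fx': 488.2673, 'fy': 488.2673, 'cx': 269.1273, 'cy': 216.4582, 'R': [[0.9955, -0.0941, 0.0147], [-0.0622, -0.7597, -0.6473], [0.0721, 0.6435, -0.7621]], 't': [-0.5352, 0.0634, 1.1111]}
wrist {'fx': 375.7844, 'fy': 375.7844, 'cx': 271.5938, 'cy': 213.8088, 'mount': [[1.0, -0.0008, -0.0001, -0.0002], [-0.0001, -0.2503, 0.9682, -0.1793], [-0.0008, -0.9682, -0.2503, 0.0725], [0.0, 0.0, 0.0, 1.0]]}
```

View pics/scene0.png

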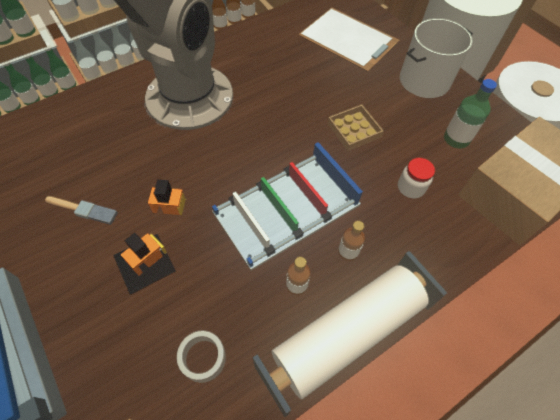

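View pics/side0.png

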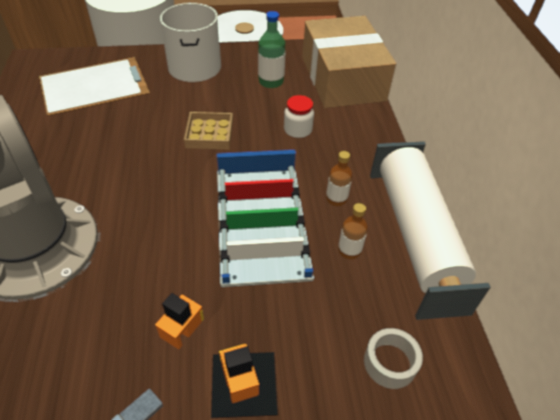

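View pics/wrist0.png

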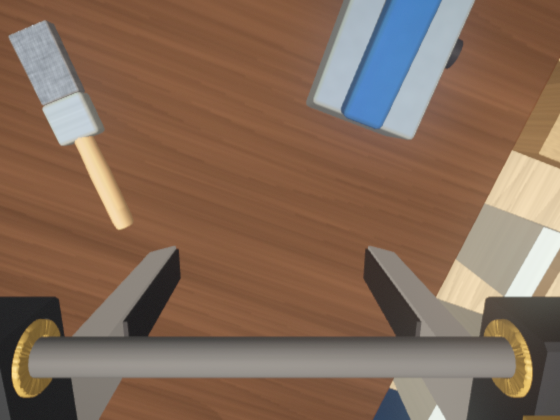

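The scene shows the rack at about (290,205), the orange gauge on the black mat at (142,253), and a lookalike at (166,197) nearer the base. I'll enlarge those areas next.

```bash
cat > h.py <<'E'
import numpy as np,cv2
from workcell import sense,snapshot
def ray(d,u,v,s=None):
    p=np.array([(u-d["cx"])/d["fx"],(v-d["cy"])/d["fy"],1.0])
    if "mount" in d:
        M=np.array(d["mount"]);Rt=np.array(s["orientation"])
        R=Rt@M[:3,:3];c=Rt@M[:3,3]+np.array(s["ee_pos"])
        return c,R@p
    R=np.array(d["R"]);t=np.array(d["t"])
    return -R.T@t,R.T@p
def at(d,u,v,z,s=None):
    c,r=ray(d,u,v,s);k=(z-c[2])/r[2];return (c+k*r)
def proj(d,X,s=None):
    X=np.array(X,float)
    if "mount" in d:
        M=np.array(d["mount"]);Rt=np.array(s["orientation"])
        q=M[:3,:3].T@(Rt.T@(X-np.array(s["ee_pos"]))-M[:3,3])
    else: q=np.array(d["R"])@X+np.array(d["t"])
    return d["fx"]*q[0]/q[2]+d["cx"],d["fy"]*q[1]/q[2]+d["cy"]
def crop(f,x0,y0,x1,y1,k,name):
    c=cv2.resize(f[y0:y1,x0:x1],None,fx=k,fy=k,interpolation=cv2.INTER_CUBIC)
    for x in range((x0+9)//10*10,x1,10):
        cv2.line(c,((x-x0)*k,0),((x-x0)*k,6 if x%50 else 14),(255,255,255),1)
        if x%20==0: cv2.putText(c,str(x),((x-x0)*k,24),0,.4,(255,255,255),1)
    for y in range((y0+9)//10*10,y1,10):
        cv2.line(c,(0,(y-y0)*k),(6,(y-y0)*k),(255,255,255),1)
        if y%20==0: cv2.putText(c,str(y),(8,(y-y0)*k+4),0,.4,(255,255,255),1)
    cv2.imwrite(name,c)
E
python3 - <<'E'
from h import *
import pickle
D={n:snapshot(n) for n in ["scene","side"]}
pickle.dump(D,open("d0.pkl","wb"))
crop(D["side"]["frame"],200,140,330,290,5,"pics/s_rack.png")
crop(D["side"]["frame"],140,280,290,420,4,"pics/s_g.png")
crop(D["scene"]["frame"],100,170,200,300,4,"pics/c_g.png")
crop(D["scene"]["frame"],205,135,370,270,4,"pics/c_rack.png")
E
```

```text
(no output)
```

View pics/s_rack.png

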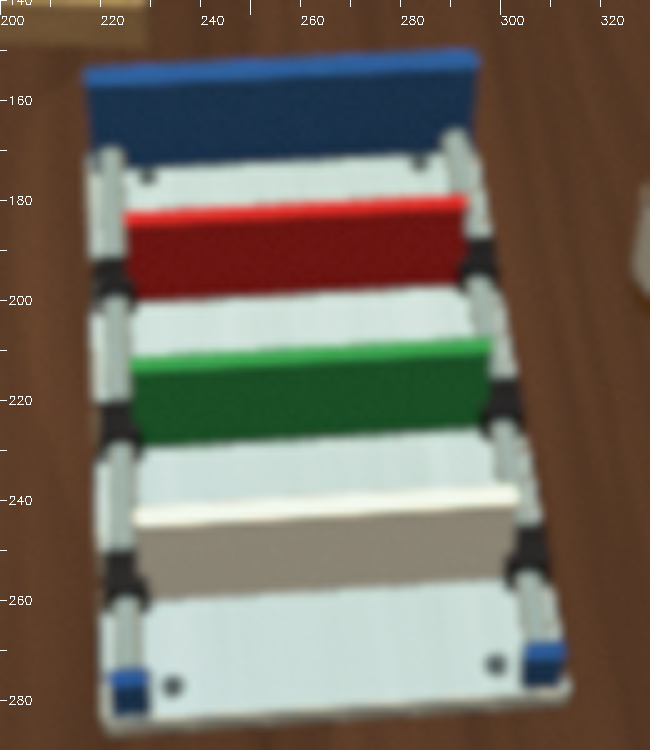

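View pics/s_g.png

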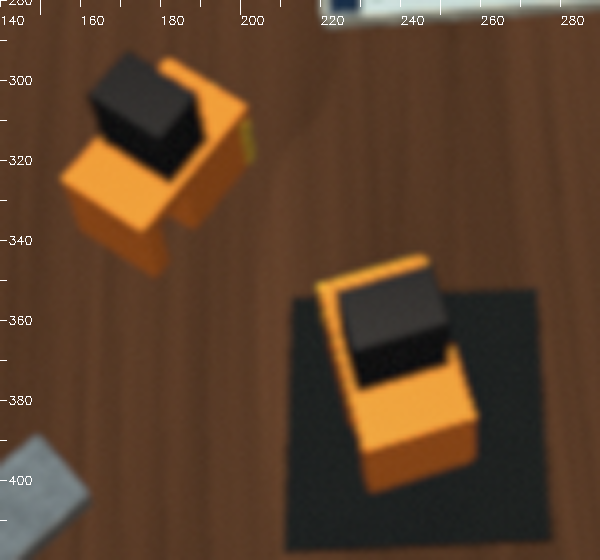

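View pics/c_g.png

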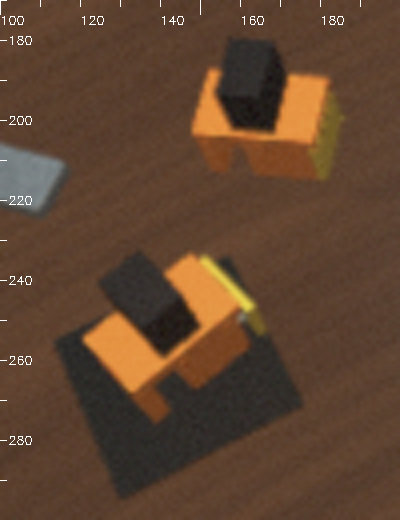

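View pics/c_rack.png

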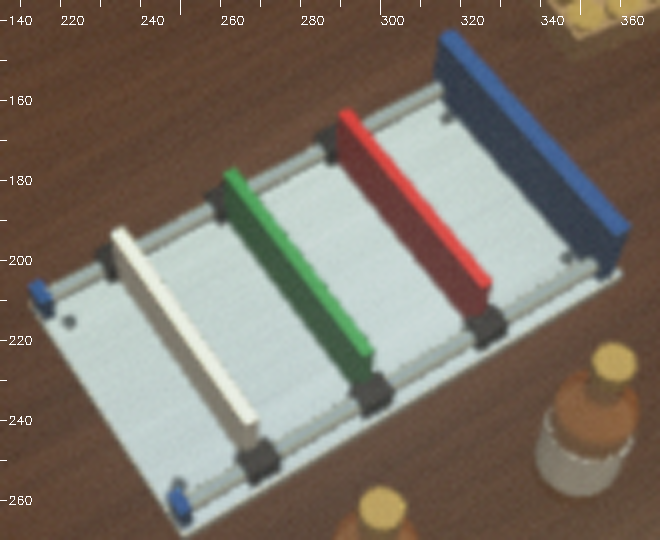

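Run:
```python
from h import *
import pickle
D=pickle.load(open("d0.pkl","rb"));S=D["side"];C=D["scene"]
def p(n,d,pts,z):
    P=[at(d,*q,z) for q in pts]; print(n,[a[:2].round(4).tolist() for a in P], 'mid',((P[0]+P[1])/2)[:2].round(4), 'len',round(np.linalg.norm(P[0]-P[1]),4),'ang',round(np.degrees(np.arctan2(*(P[1]-P[0])[1::-1])),2))
p('wallS',S,[(217.5,157),(296,153.5)],.074)
p('redS -y edge',S,[(225.3,185.8),(293.2,181.7)],.072)
p('grnS -y',S,[(226.8,215),(298.2,210.8)],.072)
p('whiS -y',S,[(227.3,244.8),(303.8,240.3)],.072)
p('baseS',S,[(222,286),(312,279)],.012)
p('wallC inner',C,[(313,147),(355,196)],.074)
p('redC -y',C,[(287,164.5),(321.5,208)],.072)
p('grnC -y',C,[(258.8,179.5),(291.5,225)],.072)
p('whiC -y',C,[(230,194.5),(262.5,243)],.072)
# handle top z=.004+.098=.102
for n,d,pts in [('S',S,[(224.5,353.5),(247.5,347),(252,360),(230,367)]),('C',C,[(125,240),(135,233.5),(145,243.5),(134.5,251)])]:
    P=np.array([at(d,*q,.102) for q in pts]);print('handle',n,P[:,:2].round(4).tolist(),P.mean(0)[:2].round(4),[round(np.linalg.norm(P[i]-P[i-1]),4) for i in range(4)])
for n,d,pts in [('S',S,[(213,354),(274,352.5),(278,415),(211.5,418)]),('C',C,[(114,255),(157,235.5),(175.5,271.5),(131,294.5)])]:
    P=np.array([at(d,*q,.004) for q in pts]);print('mat',n,P[:,:2].round(4).tolist(),P.mean(0)[:2].round(4),[round(np.linalg.norm(P[i]-P[i-1]),4) for i in range(4)])
# bridge top z=.004+.052
P=np.array([at(S,*q,.056) for q in [(230.5,392.5),(259,384.5),(246.5,343.5),(219.5,351)]]);print('bridge',P[:,:2].round(4).tolist(),P.mean(0)[:2].round(4),[round(np.linalg.norm(P[i]-P[i-1]),4) for i in range(4)])
P=np.array([at(C,*q,.056) for q in [(132.5,268.5),(121,254.5),(147.5,233.5),(161,246.5)]]);print('bridgeC',P[:,:2].round(4).tolist(),P.mean(0)[:2].round(4),[round(np.linalg.norm(P[i]-P[i-1]),4) for i in range(4)])
```

```text
wallS [[0.4259, 0.1779], [0.6202, 0.1754]] mid [0.5231 0.1766] len 0.1942 ang -0.73
redS -y edge [[0.4414, 0.0802], [0.6013, 0.0808]] mid [0.5213 0.0805] len 0.1599 ang 0.22
grnS -y [[0.4415, -0.0098], [0.601, -0.0104]] mid [ 0.5212 -0.0101] len 0.1595 ang -0.23
whiS -y [[0.4394, -0.0924], [0.6019, -0.094]] mid [ 0.5206 -0.0932] len 0.1625 ang -0.54
baseS [[0.4227, -0.155], [0.6153, -0.1537]] mid [ 0.519  -0.1544] len 0.1926 ang 0.37
wallC inner [[0.4324, 0.1739], [0.6204, 0.1699]] mid [0.5264 0.1719] len 0.188 ang -1.21
redC -y [[0.4413, 0.0808], [0.601, 0.0773]] mid [0.5212 0.0791] len 0.1598 ang -1.25
grnC -y [[0.441, -0.0088], [0.5994, -0.0137]] mid [ 0.5202 -0.0112] len 0.1584 ang -1.75
whiC -y [[0.4399, -0.0956], [0.6014, -0.0996]] mid [ 0.5207 -0.0976] len 0.1615 ang -1.41
handle S [[0.4261, -0.3486], [0.4663, -0.3401], [0.4724, -0.3644], [0.4345, -0.3736]] [ 0.4498 -0.3567] [np.float64(0.0263), np.float64(0.0411), np.float64(0.0251), np.float64(0.039)]
handle C [[0.4324, -0.3693], [0.4294, -0.3432], [0.466, -0.3343], [0.4703, -0.3622]] [ 0.4495 -0.3522] [np.float64(0.0386), np.float64(0.0263), np.float64(0.0376), np.float64(0.0282)]
mat S [[0.4002, -0.3022], [0.5179, -0.3094], [0.5131, -0.4276], [0.3952, -0.4222]] [ 0.4566 -0.3653] [np.float64(0.1201), np.float64(0.1179), np.float64(0.1183), np.float64(0.118)]
mat C [[0.3957, -0.4158], [0.4049, -0.3015], [0.521, -0.3057], [0.5153, -0.4211]] [ 0.4592 -0.361 ] [np.float64(0.1196), np.float64(0.1146), np.float64(0.1161), np.float64(0.1155)]
bridge [[0.4321, -0.3995], [0.4822, -0.3899], [0.4655, -0.3112], [0.4154, -0.3216]] [ 0.4488 -0.3555] [np.float64(0.0797), np.float64(0.051), np.float64(0.0804), np.float64(0.0511)]
bridgeC [[0.4829, -0.387], [0.4346, -0.3956], [0.4175, -0.3192], [0.4678, -0.3066]] [ 0.4507 -0.3521] [np.float64(0.0818), np.float64(0.0491), np.float64(0.0783), np.float64(0.0519)]
```

```bash
cat >> h.py <<'E'
def plan(x,y,z,yaw=None,n=5,vmax=40,rmax=7):
    """yaw: world angle (deg) of tool x"""
    s=sense();R=np.array(s["orientation"]);p=np.array(s["ee_pos"])
    a=np.degrees(np.arctan2(R[1,0],R[0,0]))
    print('t',round(s['t'],2),'p',p.round(4),'yaw',round(a,2),'tilt',R[2,[0,2]].round(4),'F',np.round(s['ft_force'],1),'w',round(s['grip_width'],4))
    T=np.array([x,y,z]);da=0 if yaw is None else (yaw-a+180)%360-180
    for i in range(n):
        k=max(np.abs(T-p).max(),np.linalg.norm(T-p))*1000
        d=(T-p)*min(1,vmax/max(k,1e-9)); r=np.clip(da,-rmax,rmax)
        ca,sa=np.cos(np.radians(a)),np.sin(np.radians(a))
        X=np.array([ca,sa,0]);Z=np.array([-sa,ca,0])*0
        Z=np.cross(X,[0,0,-1.])
        sh=np.array([d@X,-d[2],d@Z])*1000
        print(sh.round(1).tolist(),round(-r,2))
        p=p+d;a+=r;da-=r
    print('left mm',((T-p)*1000).round(1),'deg',round(da,2))
E
python3 -c "
from h import *
plan(.449,-.353,.2,-78,n=10)"
```

```text
t 0.25 p [ 0.2306 -0.6342  0.2052] yaw -70.02 tilt [-0.0006 -0.    ] F [ 0.6 -0.4 -0.5] w 0.0937
[-21.3, 0.6, 33.9] 7.0
[-25.3, 0.6, 31.0] 0.98
[-25.8, 0.6, 30.6] -0.0
[-25.8, 0.6, 30.6] -0.0
[-25.8, 0.6, 30.6] -0.0
[-25.8, 0.6, 30.6] -0.0
[-25.8, 0.6, 30.6] -0.0
[-25.8, 0.6, 30.6] -0.0
[-23.3, 0.5, 27.6] -0.0
[0.0, -0.0, 0.0] -0.0
left mm [0. 0. 0.] deg 0.0
```

{"method": "arm_command", "body": {"series": [[1,-21,0.5,34,7],[1,-25,0.5,31,1],[1,-26,0.5,30.5,0],[1,-26,0.5,30.5,0],[1,-26,0.5,30.5,0]], "force": 50}}

```text
t: 0.67
ee_pos: [0.3487, -0.4783, 0.2007]
orientation: [[0.19, -0.004, 0.982], [-0.982, -0.002, 0.19], [0.001, -1.0, -0.004]]
ft_force: [0.6, -0.8, -0.4]
grip_width: 0.0937
```

```bash
python3 -c "
from h import *
plan(.449,-.353,.2,-78,n=5)"
```

```text
t 0.67 p [ 0.3487 -0.4783  0.2007] yaw -79.07 tilt [ 0.0008 -0.0044] F [ 0.6 -0.8 -0.4] w 0.0937
[-25.9, 0.2, 30.5] -1.07
[-25.3, 0.2, 30.9] -0.0
[-25.3, 0.2, 30.9] -0.0
[-25.3, 0.2, 30.9] -0.0
[-0.3, 0.0, 0.4] -0.0
left mm [0. 0. 0.] deg 0.0
```

{"method": "arm_command", "body": {"series": [[1,-24,0,29,-1],[1,-24,0,29,0],[1,-24,0,29,0],[1,-14,0,18,0],[1,0,0,0,0]]}}

```text
t: 1.08
ee_pos: [0.4426, -0.3592, 0.2006]
orientation: [[0.217, -0.002, 0.976], [-0.976, -0.0, 0.217], [-0.0, -1.0, -0.002]]
ft_force: [-0.8, 0.7, 0.3]
grip_width: 0.0943
```

```bash
python3 -c "
from h import *
import pickle
s=sense();d=snapshot('wrist');pickle.dump((s,d),open('w1.pkl','wb'))
plan(.449,-.353,.2,-78,n=2)
cv2.imwrite('pics/w1.png',d['frame'])
print(proj(d,[.449,-.353,.102],s))"
```

```text
t 1.13 p [ 0.4414 -0.3607  0.2006] yaw -77.54 tilt [-0.     -0.0026] F [0.1 1.  0.1] w 0.0939
[-5.9, 0.6, 9.1] 0.46
[0.0, -0.0, 0.0] -0.0
left mm [0. 0. 0.] deg 0.0
(np.float64(265.84702126176336), np.float64(204.75012553287803))
```

View pics/w1.png

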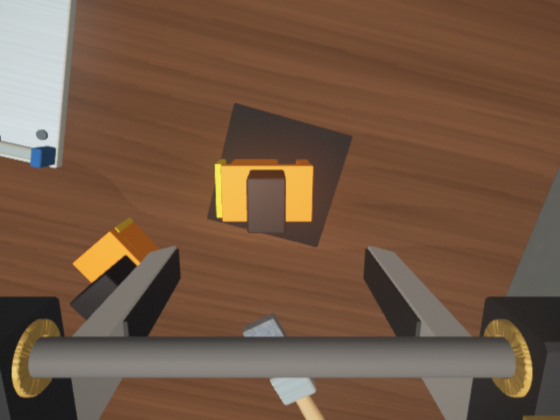

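```bash
python3 -c "
from h import *
import pickle
s,d=pickle.load(open('w1.pkl','rb'))
crop(d['frame'],200,95,360,255,5,'pics/w1c.png')"
```

```text
(no output)
```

View pics/w1c.png

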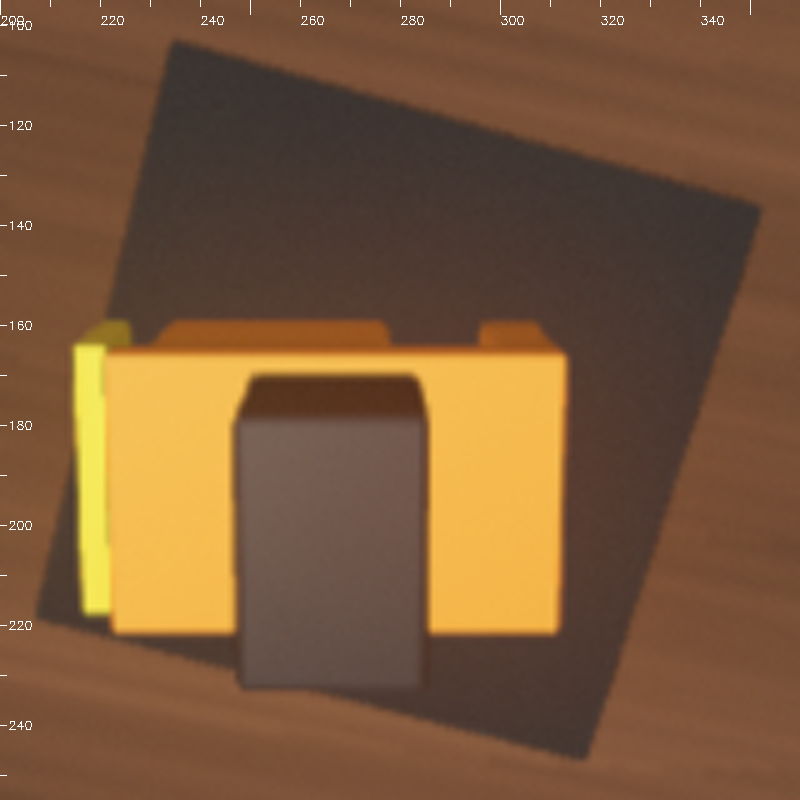

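```bash
python3 -c "
from h import *
import pickle
s,d=pickle.load(open('w1.pkl','rb'))
def q(n,pts,z):
    P=np.array([at(d,*a,z,s) for a in pts]);print(n,P[:,:2].round(4).tolist(),P.mean(0)[:2].round(4),[round(np.linalg.norm(P[i]-P[i-1]),4) for i in range(4)],[round(np.degrees(np.arctan2(*(P[i]-P[i-1])[1::-1])),1) for i in range(4)])
q('handle',[(247,178.5),(285,178.5),(283.5,232.5),(248.5,232.5)],.102)
q('bridge',[(220.5,165.5),(313,165.5),(311.5,221.5),(222.5,221.5)],.056)
q('footedge',[(214.5,164),(220.5,164),(222.,217.5),(216.5,217.5)],.050)
q('mat',[(234,103),(352,136),(317,247),(207.5,218.5)],.004)
plan(.449,-.354,.066,-78)
"
```

```text
handle [[0.4656, -0.335], [0.4717, -0.3627], [0.4304, -0.371], [0.4245, -0.3446]] [ 0.4481 -0.3533] [np.float64(0.0422), np.float64(0.0283), np.float64(0.0422), np.float64(0.0271)] [np.float64(13.1), np.float64(-77.5), np.float64(-168.6), np.float64(102.5)]
bridge [[0.4638, -0.3091], [0.481, -0.3869], [0.4321, -0.3978], [0.4149, -0.32]] [ 0.4479 -0.3535] [np.float64(0.0501), np.float64(0.0797), np.float64(0.0501), np.float64(0.0797)] [np.float64(12.5), np.float64(-77.5), np.float64(-167.5), np.float64(102.5)]
footedge [[0.463, -0.3031], [0.4642, -0.3082], [0.4166, -0.3184], [0.4156, -0.3135]] [ 0.4398 -0.3108] [np.float64(0.0486), np.float64(0.0053), np.float64(0.0486), np.float64(0.005)] [np.float64(12.4), np.float64(-77.5), np.float64(-167.9), np.float64(102.5)]
mat [[0.5176, -0.3053], [0.5121, -0.4243], [0.393, -0.419], [0.3988, -0.3005]] [ 0.4554 -0.3623] [np.float64(0.1189), np.float64(0.119), np.float64(0.1192), np.float64(0.1187)] [np.float64(-2.3), np.float64(-92.7), np.float64(177.5), np.float64(87.2)]
t 1.13 p [ 0.4414 -0.3607  0.2006] yaw -77.54 tilt [-0.     -0.0026] F [0.1 1.  0.1] w 0.0939
[-1.5, 39.9, 2.6] 0.46
[-1.5, 39.9, 2.6] -0.0
[-1.5, 39.9, 2.6] -0.0
[-0.6, 14.9, 1.0] -0.0
[0.0, -0.0, 0.0] -0.0
left mm [0. 0. 0.] deg 0.0
```

{"method": "arm_command", "body": {"series": [[1,-5.5,35,8,0],[1,0,35,0,0],[1,0,35,0,0],[1,0,20,0,0],[1,0,0,0,0]]}}

```text
t: 1.55
ee_pos: [0.4469, -0.3593, 0.0739]
orientation: [[0.212, 0.002, 0.977], [-0.977, -0.006, 0.212], [0.007, -1.0, 0.001]]
ft_force: [-0.8, 0.7, -0.3]
grip_width: 0.0939
```

```bash
python3 -c "
from h import *
plan(.448,-.3535,.066,-77.5)"
```

```text
t 1.55 p [ 0.4469 -0.3593  0.0739] yaw -77.75 tilt [0.0066 0.0008] F [-0.8  0.7 -0.3] w 0.0939
[-5.5, 7.9, 2.3] -0.25
[0.0, -0.0, 0.0] -0.0
[0.0, -0.0, 0.0] -0.0
[0.0, -0.0, 0.0] -0.0
[0.0, -0.0, 0.0] -0.0
left mm [0. 0. 0.] deg 0.0
```

{"method": "arm_command", "body": {"series": [[1,-5.5,8,2.3,0],[1,-0.5,0.5,0,0],[0.25,0,0,0,0],[0.25,0,0,0,0],[0.25,0,0,0,0]], "force": 50}}

```text
t: 1.97
ee_pos: [0.4472, -0.3562, 0.068]
orientation: [[0.208, 0.003, 0.978], [-0.978, -0.009, 0.208], [0.009, -1.0, 0.002]]
ft_force: [-0.0, 1.0, -0.1]
grip_width: 0.0773
```

{"method": "arm_command", "body": {"series": [[0.1,0,0,0,0],[0.1,0,0,0,0],[0.1,0,0,0,0],[0.1,0,0,0,0],[0.1,0,0,0,0]]}}

```text
t: 2.38
ee_pos: [0.4487, -0.3574, 0.0711]
orientation: [[0.208, 0.008, 0.978], [-0.978, -0.011, 0.208], [0.013, -1.0, 0.005]]
ft_force: [0.5, 0.5, 1.0]
grip_width: 0.0441
```

{"method": "arm_command", "body": {"series": [[0.1,0,1,0,0],[0.1,0,1,0,0],[0.1,0,1,0,0],[0.1,0,0,0,0],[0.1,0,0,0,0]]}}

```text
t: 2.8
ee_pos: [0.4488, -0.3569, 0.0692]
orientation: [[0.208, 0.007, 0.978], [-0.978, -0.011, 0.208], [0.012, -1.0, 0.005]]
ft_force: [0.5, 0.3, -1.3]
grip_width: 0.0298
```

```bash
python3 -c "
from h import *
plan(.448,-.3535,.2,-77.5,n=1);print(sense()['orientation'].round(4),sense()['joint_vel'])"
```

```text
t 2.8 p [ 0.4488 -0.3569  0.0692] yaw -77.99 tilt [0.0121 0.005 ] F [ 0.5  0.3 -1.3] w 0.0298
[-1.1, -40.0, -0.0] -0.49
left mm [-0.5  2.3 90.8] deg 0.0
[[ 0.208   0.0074  0.9781]
 [-0.9781 -0.0108  0.2081]
 [ 0.0121 -0.9999  0.005 ]] [ 0.05320922 -0.10297222 -0.04316721 -0.0152594  -0.06034705  0.20046122
 -0.10305552]
```

{"method": "arm_command", "body": {"series": [[0.1,0,-25,0,0],[0.1,0,-35,0,0],[0.1,0,-35,0,0],[0.1,0,-20,0,0],[0.1,0,0,0,0]]}}

```text
t: 3.22
ee_pos: [0.4455, -0.3543, 0.1846]
orientation: [[0.208, 0.0, 0.978], [-0.978, -0.006, 0.208], [0.006, -1.0, -0.001]]
ft_force: [1.0, 0.1, -3.2]
grip_width: 0.0296
```

```bash
python3 -c "
from h import *
s=sense();d=snapshot('wrist');cv2.imwrite('pics/w2.png',d['frame'])
plan(.521,.0,.19,-90.5,n=10)"
```

```text
t 3.27 p [ 0.4451 -0.354   0.183 ] yaw -77.97 tilt [ 0.0055 -0.0019] F [ 1.3  0.1 -2.8] w 0.0293
[-36.5, -0.8, 16.3] 7.0
[-38.2, -0.8, 11.8] 5.53
[-39.2, -0.8, 8.0] -0.0
[-39.2, -0.8, 8.0] -0.0
[-39.2, -0.8, 8.0] -0.0
[-39.2, -0.8, 8.0] -0.0
[-39.2, -0.8, 8.0] -0.0
[-39.2, -0.8, 8.0] -0.0
[-39.2, -0.8, 8.0] -0.0
[-2.1, -0.0, 0.4] -0.0
left mm [0. 0. 0.] deg 0.0
```

View pics/w2.png

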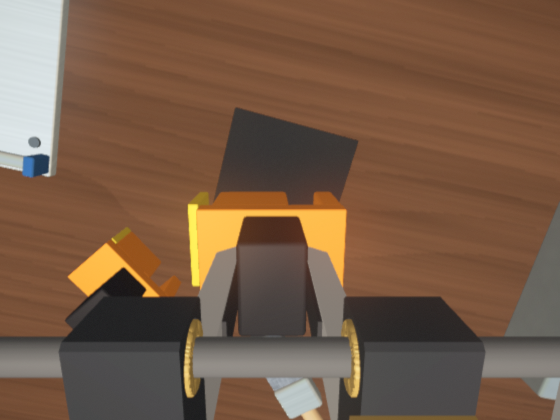

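The gauge is held squarely at image (270,260). I'll move it over the rack.

{"method": "arm_command", "body": {"series": [[0.1,-36,-1,16,7],[0.1,-38,-1,12,5.5],[0.1,-39,-1,8,0],[0.1,-39,-1,8,0],[0.1,-39,-1,8,0]]}}

```text
t: 3.68
ee_pos: [0.4806, -0.1645, 0.1785]
orientation: [[-0.021, -0.009, 1.0], [-1.0, -0.006, -0.021], [0.007, -1.0, -0.009]]
ft_force: [1.8, 0.7, -3.5]
grip_width: 0.0299
```

```bash
python3 -c "
from h import *
plan(.521,.0,.19,-90.5,n=5)"
```

```text
t 3.68 p [ 0.4806 -0.1645  0.1785] yaw -91.21 tilt [ 0.0067 -0.0091] F [ 1.8  0.7 -3.5] w 0.0299
[-38.9, -2.7, 8.7] -0.71
[-38.8, -2.7, 9.2] -0.0
[-38.8, -2.7, 9.2] -0.0
[-38.8, -2.7, 9.2] -0.0
[-9.5, -0.7, 2.2] -0.0
left mm [0. 0. 0.] deg 0.0
```

{"method": "arm_command", "body": {"series": [[0.1,-38,-4,9,-0.5],[0.1,-38,-4,9,0],[0.1,-38,-3,9,0],[0.1,-36,-3,9,0],[0.1,-20,-2,5,0]]}}

```text
t: 4.1
ee_pos: [0.5202, 0.0176, 0.1843]
orientation: [[-0.009, -0.02, 1.0], [-1.0, -0.004, -0.009], [0.005, -1.0, -0.02]]
ft_force: [0.4, 1.1, -3.3]
grip_width: 0.0293
```

{"method": "arm_command", "body": {"series": [[0.1,-10,0,0,0],[0.1,0,0,0,0],[0.1,0,0,0,0],[0.1,0,0,0,0],[0.1,0,0,0,0]]}}

```text
t: 4.52
ee_pos: [0.5175, 0.0308, 0.178]
orientation: [[-0.003, -0.029, 1.0], [-1.0, -0.004, -0.003], [0.004, -1.0, -0.028]]
ft_force: [1.1, -0.5, -3.6]
grip_width: 0.0298
```

```bash
python3 -c "
from h import *
import pickle
plan(.521,.104,.19,-90.5,n=5)
s=sense();d=snapshot('wrist');cv2.imwrite('pics/w3.png',d['frame']);pickle.dump((s,d),open('w3.pkl','wb'))
"
```

```text
t 4.52 p [0.5175 0.0308 0.178 ] yaw -90.15 tilt [ 0.0042 -0.0285] F [ 1.1 -0.5 -3.6] w 0.0298
[-39.4, -6.5, 1.8] 0.35
[-33.7, -5.5, 1.3] -0.0
[0.0, -0.0, 0.0] -0.0
[0.0, -0.0, 0.0] -0.0
[0.0, -0.0, 0.0] -0.0
left mm [0. 0. 0.] deg 0.0
```

View pics/w3.png

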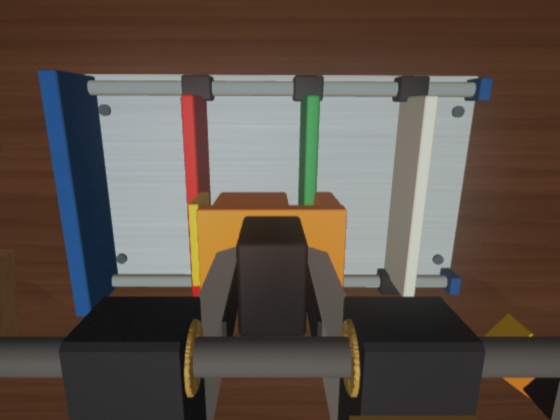

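```bash
python3 -c "
from h import *
import pickle
s,d=pickle.load(open('w3.pkl','rb'))
crop(d['frame'],30,60,230,320,3,'pics/w3a.png')
crop(d['frame'],280,60,480,310,3,'pics/w3b.png')"
```

```text
(no output)
```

View pics/w3a.png

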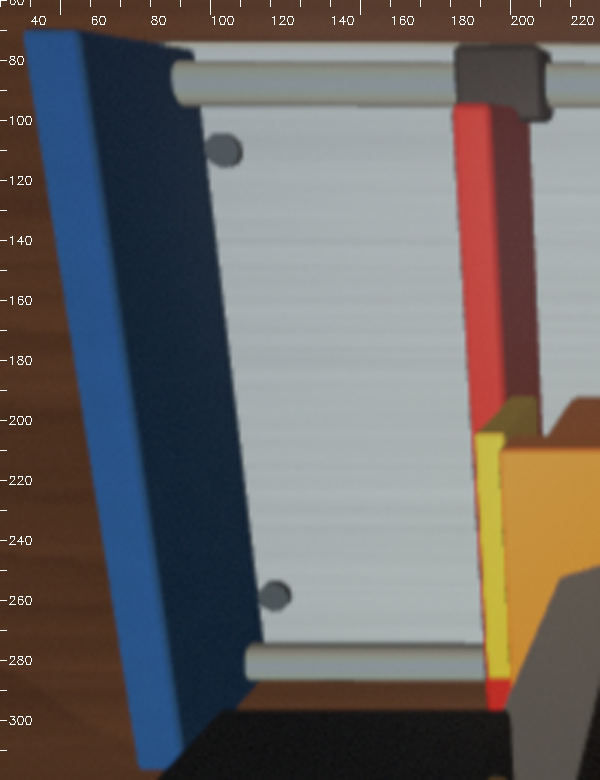

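View pics/w3b.png

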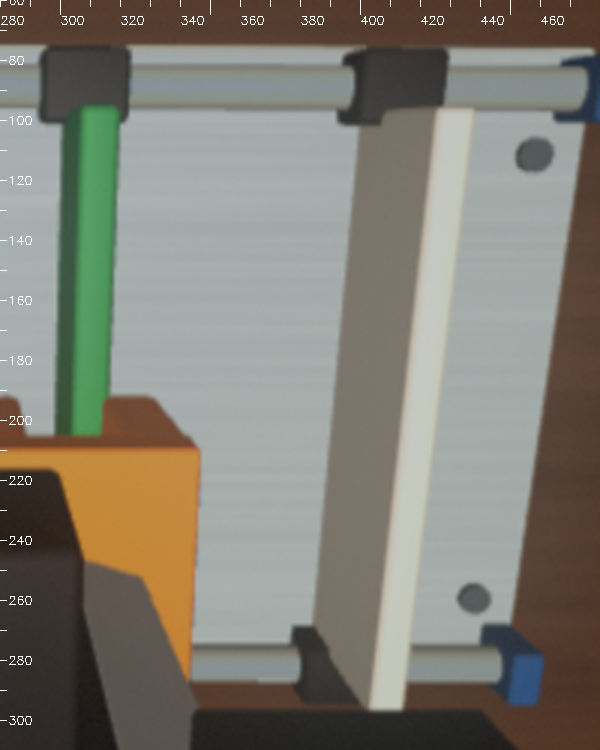

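```bash
python3 -c "
from h import *
import pickle
s,d=pickle.load(open('w3.pkl','rb'))
def p(n,a,b,z):
    P=[at(d,*q,z,s) for q in (a,b)];v=P[0]-P[1]
    print(n,P[0][:2].round(4),P[1][:2].round(4),'mid',((P[0]+P[1])/2)[:2].round(4),'len',round(np.linalg.norm(v),4),'ang',round(np.degrees(np.arctan2(v[1],v[0])),2),'y@.52',round(P[1][1]+v[1]/v[0]*(.52-P[1][0]),4))
p('wall',(56.7,70),(90.7,316),.074)
p('red+',(181,95),(191.7,296),.072)
p('red-',(193.3,95),(197.7,200),.072)
p('grn+',(307.3,95.5),(304.3,205),.072)
p('grn-',(319.7,95.5),(314,205),.072)
p('whi+',(425.7,96),(403.3,296.5),.072)
p('whi-',(438,96),(414.7,296),.072)
print(s['ee_pos'])
# gauge bridge top at tcp: height below tcp .013
z=s['ee_pos'][2]-.013
p('bridge+',(197,210),(197.5,240),z);p('bridge-',(346,210),(344.5,260),z);p('foot',(189,204),(192,284),z-.002)
"
```

```text
wall [0.6191 0.1807] [0.4247 0.1835] mid [0.5219 0.1821] len 0.1944 ang -0.85 y@.52 0.1821
red+ [0.6022 0.0954] [0.4419 0.0978] mid [0.5221 0.0966] len 0.1604 ang -0.84 y@.52 0.0966
red- [0.6022 0.0866] [0.5245 0.0879] mid [0.5634 0.0873] len 0.0777 ang -0.99 y@.52 0.088
grn+ [0.6016 0.0047] [0.5202 0.0052] mid [0.5609 0.0049] len 0.0814 ang -0.33 y@.52 0.0052
grn- [ 0.6016 -0.0042] [ 0.5201 -0.0024] mid [ 0.5608 -0.0033] len 0.0815 ang -1.29 y@.52 -0.0024
whi+ [ 0.601  -0.0807] [ 0.4404 -0.0796] mid [ 0.5207 -0.0801] len 0.1606 ang -0.38 y@.52 -0.0801
whi- [ 0.6009 -0.0895] [ 0.4408 -0.0891] mid [ 0.5209 -0.0893] len 0.1602 ang -0.14 y@.52 -0.0893
[0.51747344 0.03084543 0.17798611]
bridge+ [0.5423 0.0702] [0.5256 0.0709] mid [0.5339 0.0705] len 0.0167 ang -2.43 y@.52 0.0711
bridge- [ 0.5419 -0.0081] [ 0.5135 -0.0088] mid [ 0.5277 -0.0084] len 0.0284 ang 1.3 y@.52 -0.0086
foot [0.545  0.0746] [0.4986 0.0759] mid [0.5218 0.0752] len 0.0465 ang -1.61 y@.52 0.0753
```

{"method": "arm_command", "body": {"series": [[0.1,-35,3,2,0.5],[0.1,-35,5,1,0],[0.1,-5,8,0,0],[0.1,0,8,0,0],[0.1,0,0,0,0]]}}

```text
t: 4.98
ee_pos: [0.5215, 0.1004, 0.1525]
orientation: [[-0.024, -0.027, 0.999], [-1.0, -0.006, -0.024], [0.006, -1.0, -0.027]]
ft_force: [-0.3, -1.1, -3.4]
grip_width: 0.0297
```

```bash
python3 -c "
from h import *
import pickle
plan(.521,.110,.150,-90.7,n=2)
s=sense();d=snapshot('wrist');cv2.imwrite('pics/w4.png',d['frame']);pickle.dump((s,d),open('w4.pkl','wb'))
e=snapshot('side');crop(e['frame'],200,100,320,260,5,'pics/s4.png')
"
```

```text
t 4.98 p [0.5215 0.1004 0.1525] yaw -91.37 tilt [ 0.0063 -0.0268] F [-0.3 -1.1 -3.4] w 0.0297
[-9.5, 2.5, -0.8] -0.67
[0.0, -0.0, 0.0] -0.0
left mm [0. 0. 0.] deg 0.0
```

View pics/w4.png

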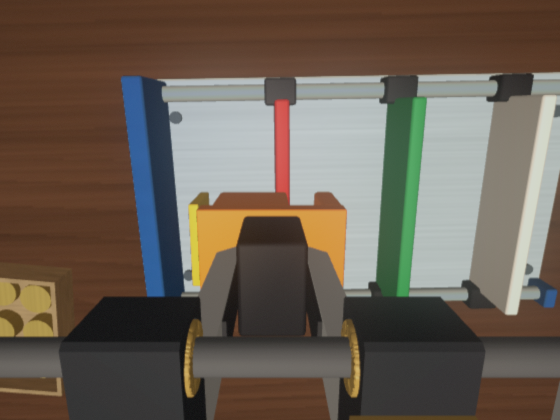

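View pics/s4.png

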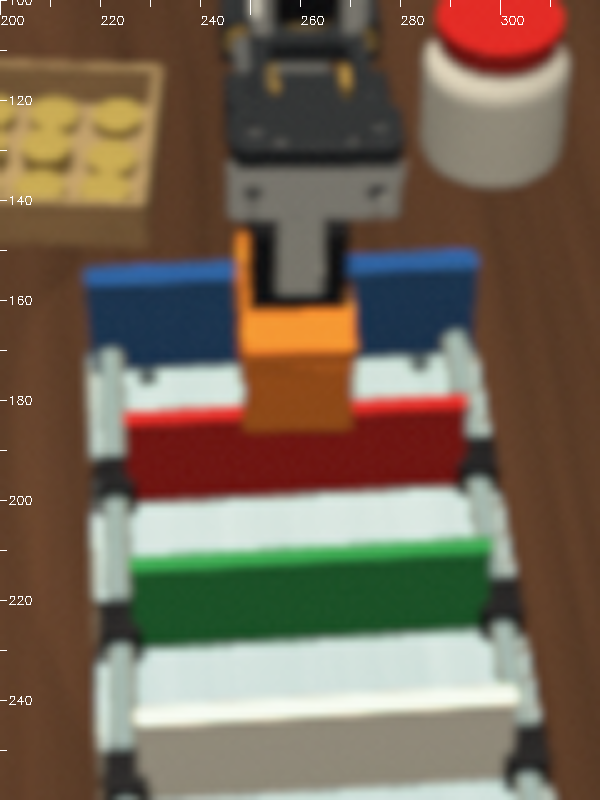

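```bash
python3 -c "
from h import *
import pickle
s,d=pickle.load(open('w4.pkl','rb'))
crop(d['frame'],180,180,370,290,4,'pics/w4c.png')
S=pickle.load(open('d0.pkl','rb'))['side']
print(at(S,256,186.3,.0875),at(S,257,170,.152-.013-.012),at(S,257,170,.139))
"
```

```text
[0.5116433  0.05795512 0.0875    ] [0.5150849  0.07043545 0.127     ] [0.51417305 0.05813955 0.139     ]
```

View pics/w4c.png

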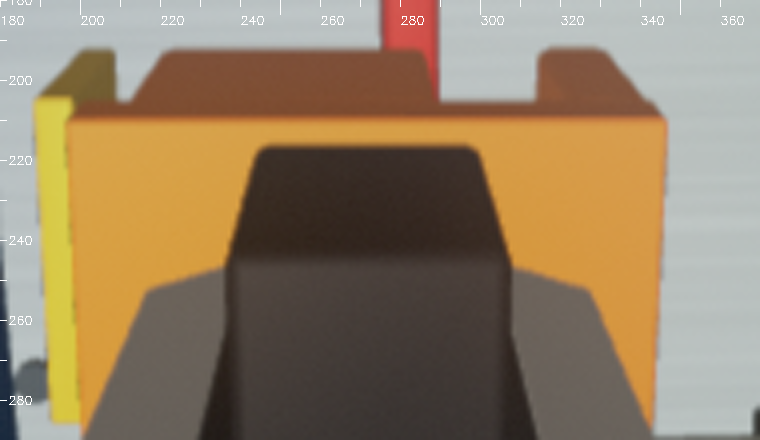

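{"method": "arm_command", "body": {"series": [[0.1,-8,2,0,-0.6],[0.1,-1,0,0,0],[0.1,0,0,0,0],[0.1,0,0,0,0],[0.1,0,0,0,0]]}}

```text
t: 5.5
ee_pos: [0.5233, 0.1061, 0.1528]
orientation: [[-0.018, -0.024, 1.0], [-1.0, -0.006, -0.018], [0.007, -1.0, -0.024]]
ft_force: [0.5, -0.1, -3.7]
grip_width: 0.0296
```

```bash
python3 -c "
from h import *
import pickle
plan(.521,.110,.150,-90.7,n=2)
s=sense();d=snapshot('wrist');crop(d['frame'],180,80,370,290,4,'pics/w5.png');pickle.dump((s,d),open('w5.pkl','wb'))
plan(.521,.110,.150,-90.7,n=2)
"
```

```text
t 5.5 p [0.5233 0.1061 0.1528] yaw -91.05 tilt [ 0.0067 -0.024 ] F [ 0.5 -0.1 -3.7] w 0.0296
[-3.8, 2.8, -2.4] -0.35
[0.0, -0.0, 0.0] -0.0
left mm [0. 0. 0.] deg 0.0
t 5.55 p [0.5234 0.1061 0.1529] yaw -91.05 tilt [ 0.0067 -0.0239] F [ 0.3  0.1 -3. ] w 0.0296
[-3.8, 2.9, -2.4] -0.35
[0.0, -0.0, 0.0] -0.0
left mm [0. 0. 0.] deg 0.0
```

View pics/w5.png

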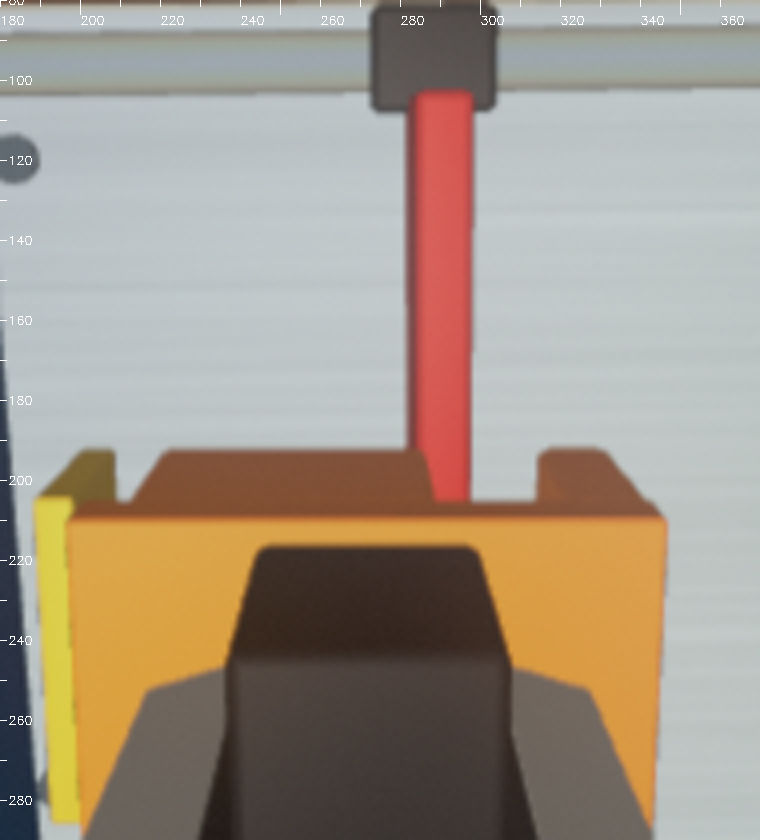

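{"method": "arm_command", "body": {"series": [[0.1,-4.5,5,-2,0],[0.1,-1.5,5,0,0],[0.1,0,0,0,0],[0.1,0,0,0,0],[0.1,0,0,0,0]]}}

```text
t: 5.97
ee_pos: [0.5208, 0.1126, 0.1417]
orientation: [[-0.018, -0.024, 1.0], [-1.0, -0.006, -0.018], [0.007, -1.0, -0.024]]
ft_force: [-0.2, 0.1, -2.3]
grip_width: 0.0298
```

```bash
python3 -c "
from h import *
import pickle
s=sense();d=snapshot('wrist');crop(d['frame'],180,80,370,290,4,'pics/w6.png');pickle.dump((s,d),open('w5.pkl','wb'))
plan(.521,.110,.150,-90.7,n=1)
"
```

```text
t 6.02 p [0.5208 0.1126 0.1417] yaw -91.05 tilt [ 0.0067 -0.024 ] F [-0.4  0.4 -3.8] w 0.0298
[2.6, -8.3, 0.2] -0.35
left mm [0. 0. 0.] deg 0.0
```

View pics/w6.png

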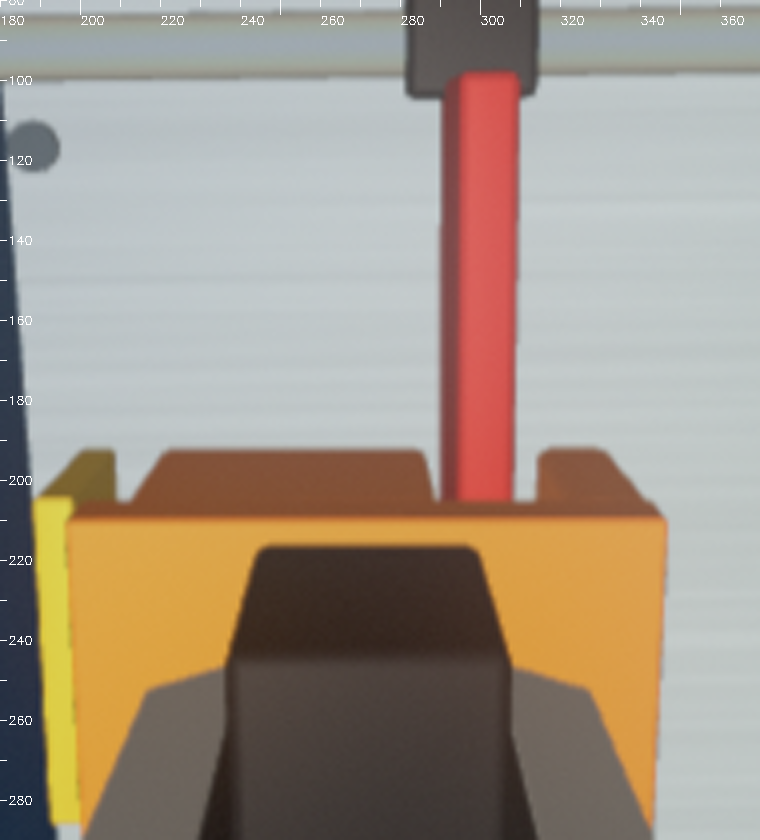

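The red guide (295–308) sits inside the slot mouth (285–314). Now I'll lower the gauge.

{"method": "arm_command", "body": {"series": [[0.1,0,10,0,0],[0.1,0,10,0,0],[0.1,0,8,0,0],[0.1,0,3,0,0],[0.1,0,0,0,0]]}}

```text
t: 6.43
ee_pos: [0.5199, 0.1121, 0.1071]
orientation: [[-0.019, -0.024, 1.0], [-1.0, -0.006, -0.019], [0.007, -1.0, -0.024]]
ft_force: [0.3, 0.4, -2.8]
grip_width: 0.0295
```

```bash
python3 -c "
from h import *
plan(.521,.112,.102,-90.7,n=1)
e=snapshot('side');crop(e['frame'],200,100,320,260,5,'pics/s7.png')
plan(.521,.112,.102,-90.7,n=1)
"
```

```text
t 6.43 p [0.5199 0.1121 0.1071] yaw -91.07 tilt [ 0.0068 -0.0242] F [ 0.3  0.4 -2.8] w 0.0295
[0.1, 5.1, 1.1] -0.37
left mm [0. 0. 0.] deg 0.0
t 6.48 p [0.5199 0.1121 0.1073] yaw -91.07 tilt [ 0.0069 -0.0242] F [-0.8 -0.  -4.5] w 0.0297
[0.1, 5.3, 1.1] -0.37
left mm [0. 0. 0.] deg 0.0
```

View pics/s7.png

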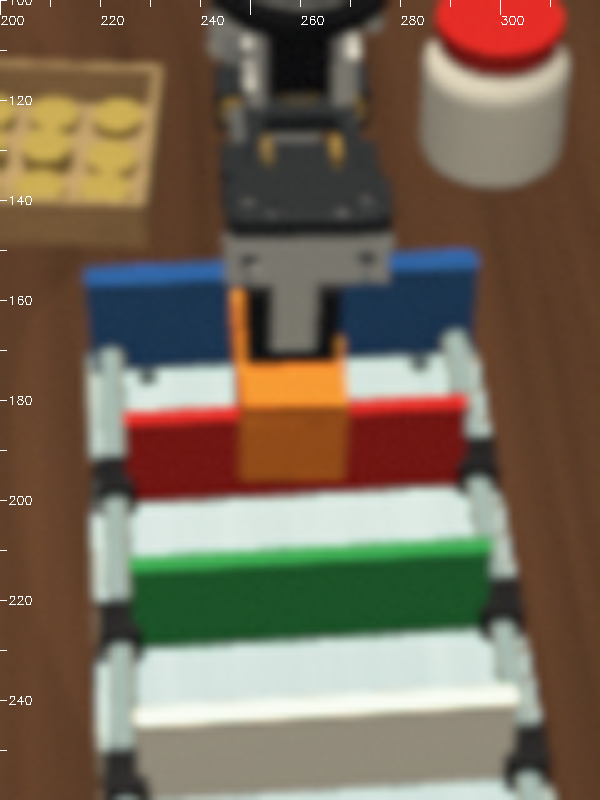

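{"method": "arm_command", "body": {"series": [[0.1,-3,0.5,0,0],[0.1,-3,0.5,0,0],[0.1,-3,0.5,0,0],[0.1,-3,0.5,0,0],[0.1,-3,0.5,0,0]]}}

```text
t: 6.9
ee_pos: [0.5204, 0.124, 0.1054]
orientation: [[-0.021, -0.025, 0.999], [-1.0, -0.012, -0.021], [0.012, -1.0, -0.025]]
ft_force: [-1.5, -5.6, -1.2]
grip_width: 0.0296
```

{"method": "arm_command", "body": {"series": [[0.1,-3,0,0,0],[0.1,-3,0,0,0],[0.1,-2,0,0,0],[0.1,-2,0,0,0],[0.1,-1,0,0,0]]}}

```text
t: 7.32
ee_pos: [0.5204, 0.1315, 0.1054]
orientation: [[-0.023, -0.026, 0.999], [-1.0, -0.018, -0.023], [0.019, -0.999, -0.026]]
ft_force: [-0.5, -6.5, -6.5]
grip_width: 0.0295
```

```bash
python3 -c "
from h import *
plan(.521,.112,.102,-90.7,n=1)
import pickle
s=sense();d=snapshot('wrist');cv2.imwrite('pics/w8.png',d['frame']);pickle.dump((s,d),open('w8.pkl','wb'))
plan(.521,.112,.102,-90.7,n=1)
"
```

```text
t 7.32 p [0.5204 0.1315 0.1054] yaw -91.29 tilt [ 0.0188 -0.0256] F [-0.5 -6.5 -6.5] w 0.0295
[19.5, 3.4, 1.1] -0.59
left mm [0. 0. 0.] deg 0.0
t 7.37 p [0.5204 0.1315 0.1053] yaw -91.29 tilt [ 0.0189 -0.0256] F [ 0.8 -5.6 -6.5] w 0.0296
[19.5, 3.3, 1.1] -0.59
left mm [0. 0. 0.] deg 0.0
```

View pics/w8.png

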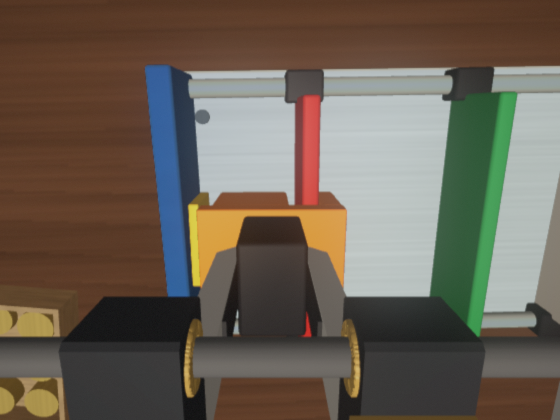

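{"method": "arm_command", "body": {"series": [[0.1,-2,0,0,0],[0.1,-1.5,0,0,0],[0.1,-1.5,0,0,0],[0.1,-1.5,0,0,0],[0.1,-1,0,0,0]]}}

```text
t: 7.78
ee_pos: [0.5205, 0.1348, 0.1051]
orientation: [[-0.025, -0.027, 0.999], [-0.999, -0.025, -0.025], [0.026, -0.999, -0.026]]
ft_force: [0.9, -6.1, -5.4]
grip_width: 0.0297
```

```bash
python3 -c "
from h import *
import pickle
s=sense();d=snapshot('wrist');crop(d['frame'],130,50,350,300,3,'pics/w9.png');pickle.dump((s,d),open('w9.pkl','wb'))
plan(.521,.112,.102,-90.7,n=1)
"
```

```text
t 7.83 p [0.5205 0.1349 0.1051] yaw -91.41 tilt [ 0.0258 -0.0264] F [ 0.9 -5.4 -6. ] w 0.0299
[22.8, 3.1, 1.1] -0.71
left mm [0. 0. 0.] deg 0.0
```

View pics/w9.png

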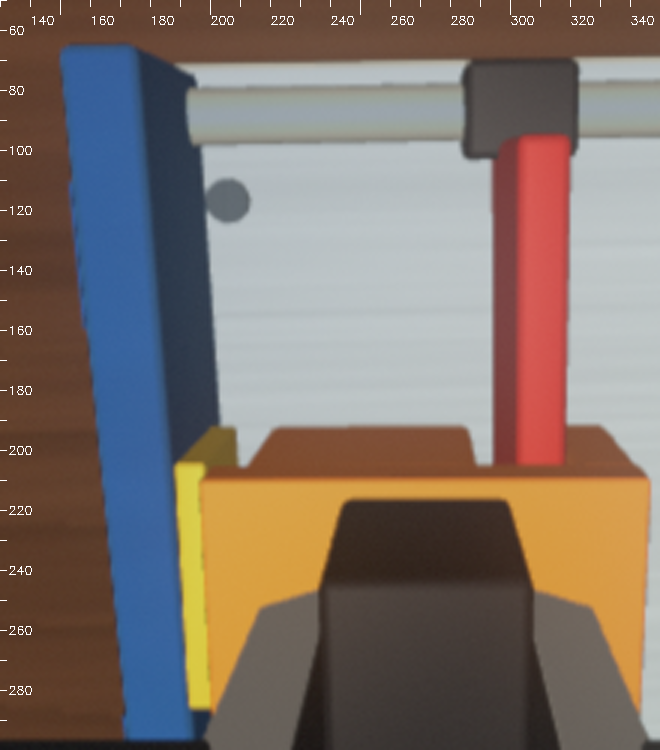

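{"method": "arm_command", "body": {"series": [[0.1,-4,0,0,-0.4],[0.1,-1.5,0,0,-0.3],[0.1,-1.5,0,0,0],[0.1,-1.5,0,0,0],[0.1,-1.5,0,0,0]]}}

```text
t: 8.25
ee_pos: [0.5207, 0.1363, 0.1053]
orientation: [[-0.017, -0.029, 0.999], [-0.999, -0.037, -0.018], [0.038, -0.999, -0.028]]
ft_force: [-1.6, -9.1, -1.6]
grip_width: 0.0297
```

```bash
python3 -c "
from h import *
import pickle
s=sense();d=snapshot('wrist');crop(d['frame'],130,50,350,300,3,'pics/w10.png');pickle.dump((s,d),open('w10.pkl','wb'))
plan(.521,.112,.102,-90.7,n=1)
"
```

```text
t 8.3 p [0.5207 0.1363 0.1053] yaw -90.96 tilt [ 0.0378 -0.0284] F [ -0.6 -10.   -1.7] w 0.0295
[24.3, 3.3, 0.7] -0.26
left mm [0. 0. 0.] deg 0.0
```

View pics/w10.png

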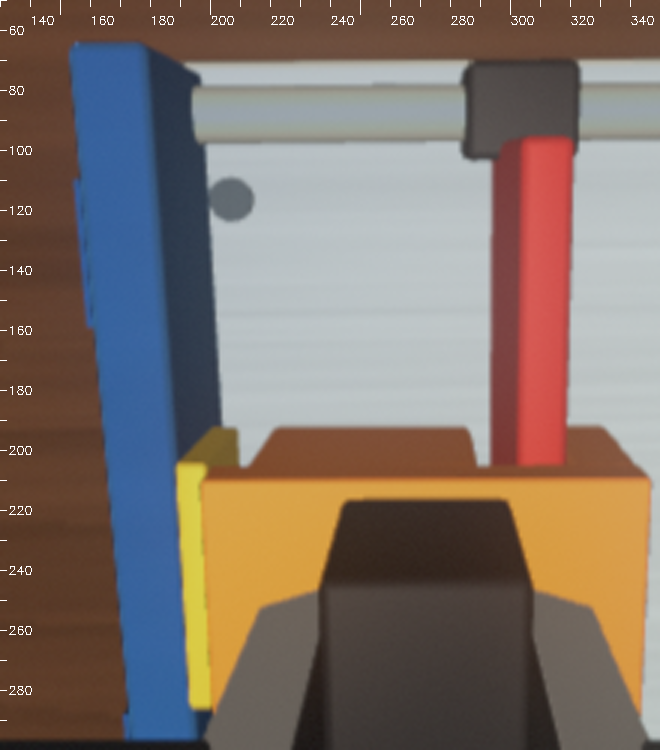

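```bash
python3 -c "
from h import *
import pickle
s,d=pickle.load(open('w10.pkl','rb'))
def L(a,b,z):
    P=[at(d,*q,z,s) for q in (a,b)];v=P[0]-P[1]
    print(P[0][:2].round(4),P[1][:2].round(4),round(np.degrees(np.arctan2(v[1],v[0])),2),'y@.55',round(P[1][1]+v[1]/v[0]*(.55-P[1][0]),4))
L((130+147/3,50+44/3),(130+198/3,50+735/3),.074)
L((130+523/3,50+138/3),(130+518/3,50+463/3),.072)
L((130+572/3,50+138/3),(130+564/3,50+463/3),.072)
"
```

```text
[0.619  0.1812] [0.4876 0.1822] -0.39 y@.55 0.1817
[0.6026 0.1163] [0.5425 0.1168] -0.53 y@.55 0.1168
[0.6025 0.1075] [0.5423 0.1079] -0.39 y@.55 0.1078
```

Force rose from about 6 to 10 N, the guide stopped advancing, and the gap reads about 64.5 mm. The foot is on the wall, so I'll back off and lift.

{"method": "arm_command", "body": {"series": [[0.1,2.5,0,0,0],[0.1,2,0,0,0],[0.1,0.5,-3,0,0],[0.1,0,-15,0,0],[0.1,0,-30,0,0]]}}

```text
t: 8.72
ee_pos: [0.5196, 0.1327, 0.1511]
orientation: [[-0.016, -0.035, 0.999], [-0.999, -0.039, -0.018], [0.039, -0.999, -0.035]]
ft_force: [0.1, 0.1, -3.0]
grip_width: 0.0295
```

```bash
python3 -c "
from h import *
plan(.521,.112,.102,-90.7,n=1)
"
```

```text
t 8.72 p [0.5196 0.1327 0.1511] yaw -90.93 tilt [ 0.0393 -0.0346] F [ 0.1  0.1 -3. ] w 0.0295
[15.5, 36.8, 1.3] -0.23
left mm [  0.4  -5.2 -12.2] deg 0.0
```

{"method": "arm_command", "body": {"series": [[0.1,30,-6,0,-0.2],[0.1,35,0,0,0],[0.1,30,0,0,0],[0.1,11,0,0,0],[0.1,0,0,0,0]]}}

```text
t: 9.13
ee_pos: [0.5223, 0.0281, 0.1697]
orientation: [[-0.007, -0.023, 1.0], [-0.999, -0.034, -0.008], [0.034, -0.999, -0.023]]
ft_force: [0.5, -0.4, -3.7]
grip_width: 0.0297
```

```bash
python3 -c "
from h import *
import pickle
s=sense();d=snapshot('wrist');cv2.imwrite('pics/w11.png',d['frame']);pickle.dump((s,d),open('w11.pkl','wb'))
plan(.521,.0225,.15,-90.7,n=1)
"
```

```text
t 9.18 p [0.5224 0.0291 0.1697] yaw -90.39 tilt [ 0.0336 -0.0231] F [ 0.6 -0.3 -3.7] w 0.0295
[6.6, 19.7, -1.3] 0.31
left mm [0. 0. 0.] deg 0.0
```

View pics/w11.png

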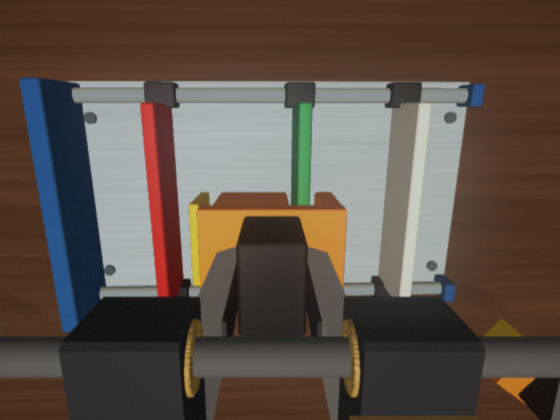

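{"method": "arm_command", "body": {"series": [[0.1,4,12,-1,0.2],[0.1,1,12,0,0],[0.1,0,2,0,0],[0.1,0,0,0,0],[0.1,0,0,0,0]]}}

```text
t: 9.6
ee_pos: [0.5213, 0.0284, 0.1432]
orientation: [[-0.006, -0.022, 1.0], [-0.999, -0.031, -0.007], [0.031, -0.999, -0.022]]
ft_force: [-0.6, -0.2, -3.0]
grip_width: 0.0296
```

```bash
python3 -c "
from h import *
import pickle
s=sense();d=snapshot('wrist');crop(d['frame'],180,80,370,290,4,'pics/w12.png');pickle.dump((s,d),open('w12.pkl','wb'))
plan(.521,.0225,.105,-90.7,n=1)
"
```

```text
t 9.65 p [0.5214 0.0285 0.1433] yaw -90.33 tilt [ 0.0311 -0.0217] F [-0.   1.2 -3.1] w 0.03
[6.0, 38.3, -0.3] 0.37
left mm [0. 0. 0.] deg 0.0
```

View pics/w12.png

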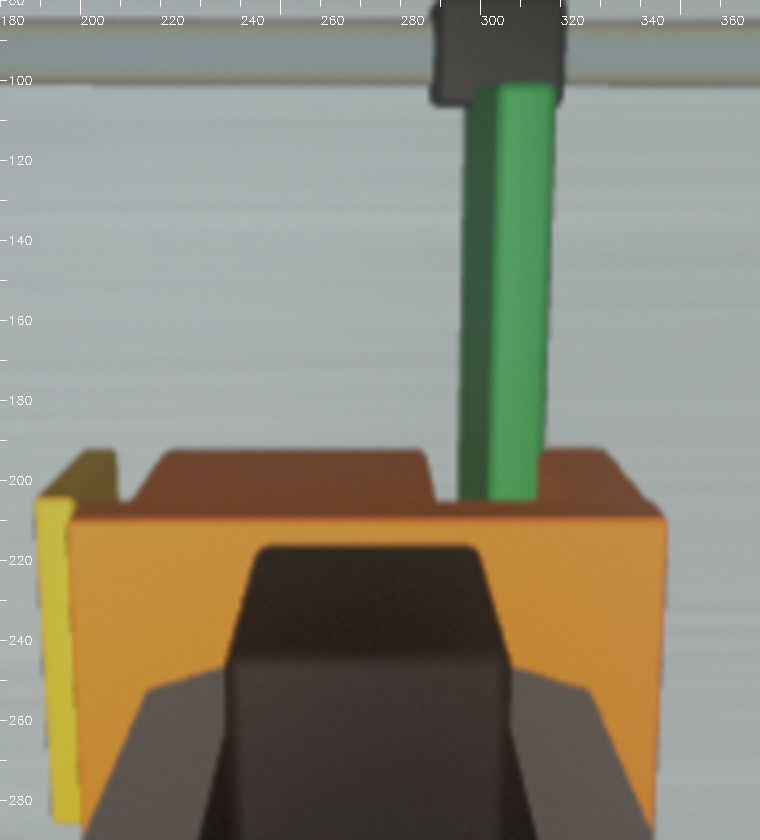

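{"method": "arm_command", "body": {"series": [[0.1,4,0,0,0.4],[0.1,3,0,0,0],[0.1,0,0,0,0],[0.1,0,0,0,0],[0.1,0,0,0,0]]}}

```text
t: 10.07
ee_pos: [0.5221, 0.0218, 0.1447]
orientation: [[-0.012, -0.02, 1.0], [-0.999, -0.031, -0.013], [0.031, -0.999, -0.02]]
ft_force: [-0.2, 0.5, -3.4]
grip_width: 0.0298
```

```bash
python3 -c "
from h import *
import pickle
s=sense();d=snapshot('wrist');crop(d['frame'],250,160,350,220,6,'pics/w13.png')
plan(.521,.0225,.105,-90.7,n=1)
"
```

```text
t 10.12 p [0.5221 0.0219 0.1447] yaw -90.7 tilt [ 0.0308 -0.02  ] F [-0.3  0.4 -3.8] w 0.0297
[-0.6, 39.7, -1.1] -0.0
left mm [0. 0. 0.] deg 0.0
```

View pics/w13.png

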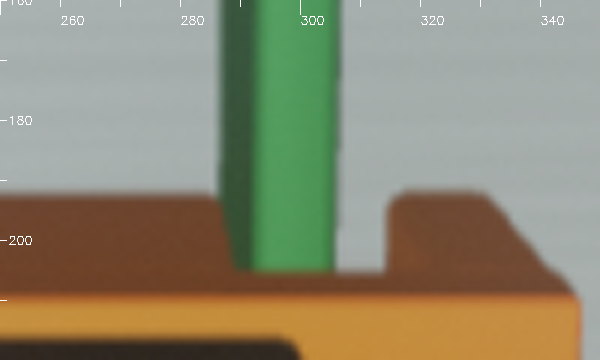

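Green (292–305) is inside the slot (286–314). I'll lower onto it.

{"method": "arm_command", "body": {"series": [[0.1,0,12,0,0],[0.1,0,12,0,0],[0.1,0,9,0,0],[0.1,0,3,0,0],[0.1,0,0,0,0]]}}

```text
t: 10.53
ee_pos: [0.5217, 0.0208, 0.1069]
orientation: [[-0.012, -0.019, 1.0], [-0.999, -0.03, -0.013], [0.031, -0.999, -0.019]]
ft_force: [-0.5, -0.4, -3.8]
grip_width: 0.0298
```

```bash
python3 -c "
from h import *
plan(.521,.0225,.105,-90.7,n=1)
s=sense();d=snapshot('wrist');crop(d['frame'],130,50,350,300,3,'pics/w14.png')
"
```

```text
t 10.53 p [0.5217 0.0208 0.1069] yaw -90.71 tilt [ 0.0307 -0.0189] F [-0.5 -0.4 -3.8] w 0.0298
[-1.7, 1.9, -0.7] -0.01
left mm [0. 0. 0.] deg 0.0
```

View pics/w14.png

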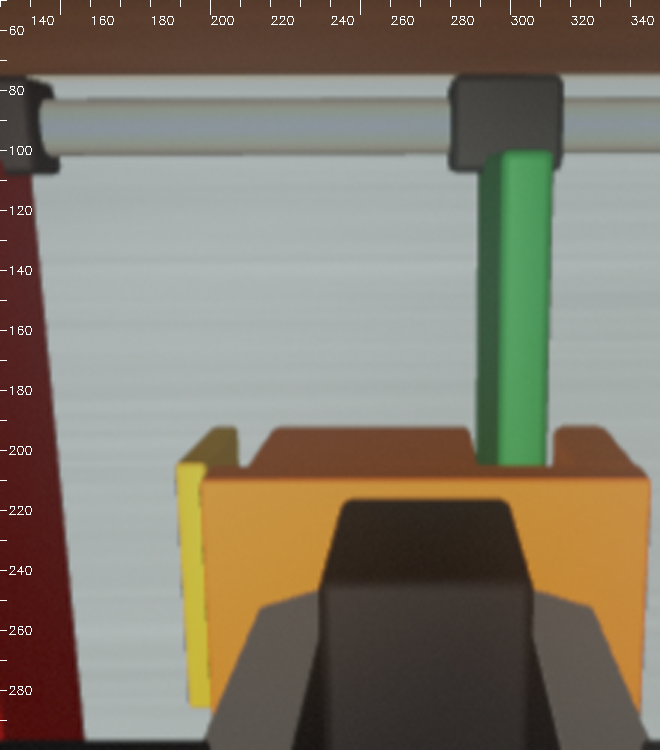

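{"method": "arm_command", "body": {"series": [[0.1,-11,-0.3,0,0],[0.1,-11,-0.3,0,0],[0.1,-10,-0.3,0,0],[0.1,0,0,0,0],[0.1,0,0,0,0]]}}

```text
t: 11.0
ee_pos: [0.5223, 0.0517, 0.1079]
orientation: [[-0.015, -0.02, 1.0], [-0.999, -0.034, -0.016], [0.035, -0.999, -0.019]]
ft_force: [-0.6, -0.2, -3.8]
grip_width: 0.0296
```

```bash
python3 -c "
from h import *
plan(.521,.057,.106,-90.7,n=1)
s=sense();d=snapshot('wrist');crop(d['frame'],80,50,350,300,3,'pics/w15.png')
plan(.521,.057,.106,-90.7,n=1)
"
```

```text
t 11.0 p [0.5223 0.0517 0.1079] yaw -90.86 tilt [ 0.0346 -0.0193] F [-0.6 -0.2 -3.8] w 0.0296
[-5.3, 1.9, -1.3] -0.16
left mm [0. 0. 0.] deg 0.0
t 11.05 p [0.5222 0.0517 0.1079] yaw -90.85 tilt [ 0.0345 -0.0193] F [-0.2 -1.  -3.7] w 0.0299
[-5.2, 1.9, -1.3] -0.15
left mm [0. 0. 0.] deg 0.0
```

View pics/w15.png

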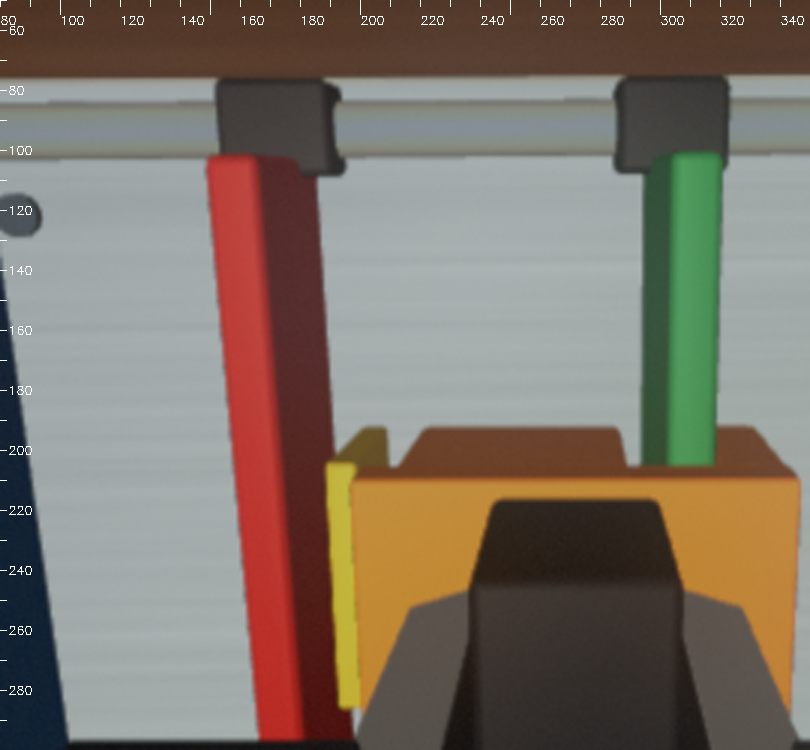

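{"method": "arm_command", "body": {"series": [[0.1,-8,1,0,0],[0.1,0,0,0,-0.2],[0.1,0,0,0,0],[0.1,0,0,0,0],[0.1,0,0,0,0]]}}

```text
t: 11.47
ee_pos: [0.523, 0.058, 0.1076]
orientation: [[-0.013, -0.018, 1.0], [-0.999, -0.035, -0.014], [0.035, -0.999, -0.018]]
ft_force: [0.5, -0.5, -3.1]
grip_width: 0.0297
```

```bash
python3 -c "
from h import *
plan(.521,.057,.106,-90.7,n=1)
s=sense();d=snapshot('wrist');crop(d['frame'],80,50,350,300,3,'pics/w16.png')
"
```

```text
t 11.47 p [0.523  0.058  0.1076] yaw -90.76 tilt [ 0.0351 -0.018 ] F [ 0.5 -0.5 -3.1] w 0.0297
[1.0, 1.6, -2.0] -0.06
left mm [0. 0. 0.] deg 0.0
```

View pics/w16.png

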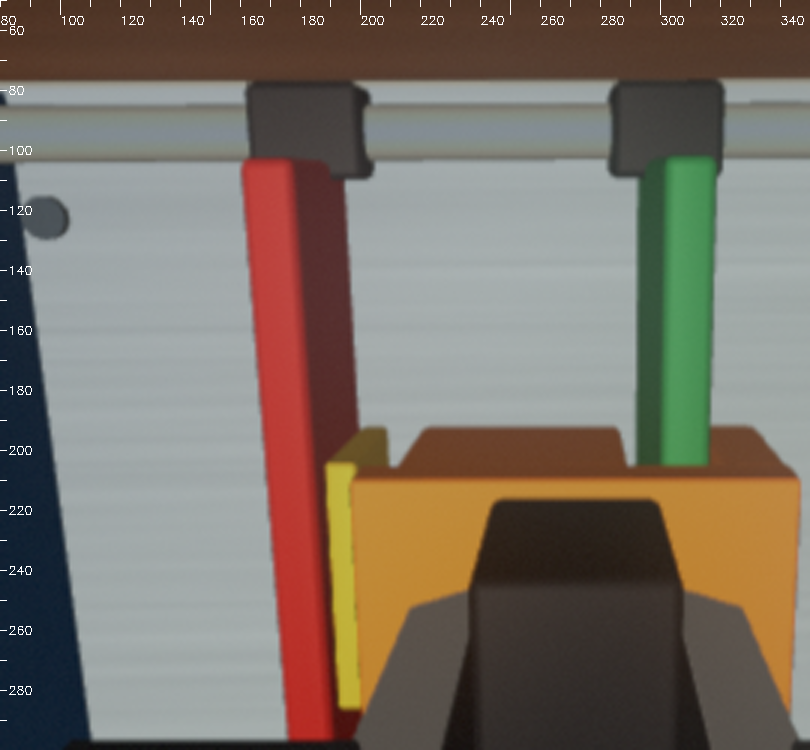

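{"method": "arm_command", "body": {"series": [[0.1,-3,0.5,0,0],[0.1,-1.5,0,0,0],[0.1,0,0,0,0],[0.1,0,0,0,0],[0.1,0,0,0,0]]}}

```text
t: 11.93
ee_pos: [0.5231, 0.061, 0.107]
orientation: [[-0.015, -0.019, 1.0], [-0.999, -0.036, -0.016], [0.037, -0.999, -0.018]]
ft_force: [-0.4, -2.2, -1.7]
grip_width: 0.03
```

```bash
python3 -c "
from h import *
plan(.521,.057,.106,-90.7,n=1)
s=sense();d=snapshot('wrist');crop(d['frame'],130,90,340,290,4,'pics/w17.png')
"
```

```text
t 11.93 p [0.5231 0.061  0.107 ] yaw -90.85 tilt [ 0.0367 -0.018 ] F [-0.4 -2.2 -1.7] w 0.03
[4.0, 1.0, -2.1] -0.15
left mm [0. 0. 0.] deg 0.0
```

View pics/w17.png

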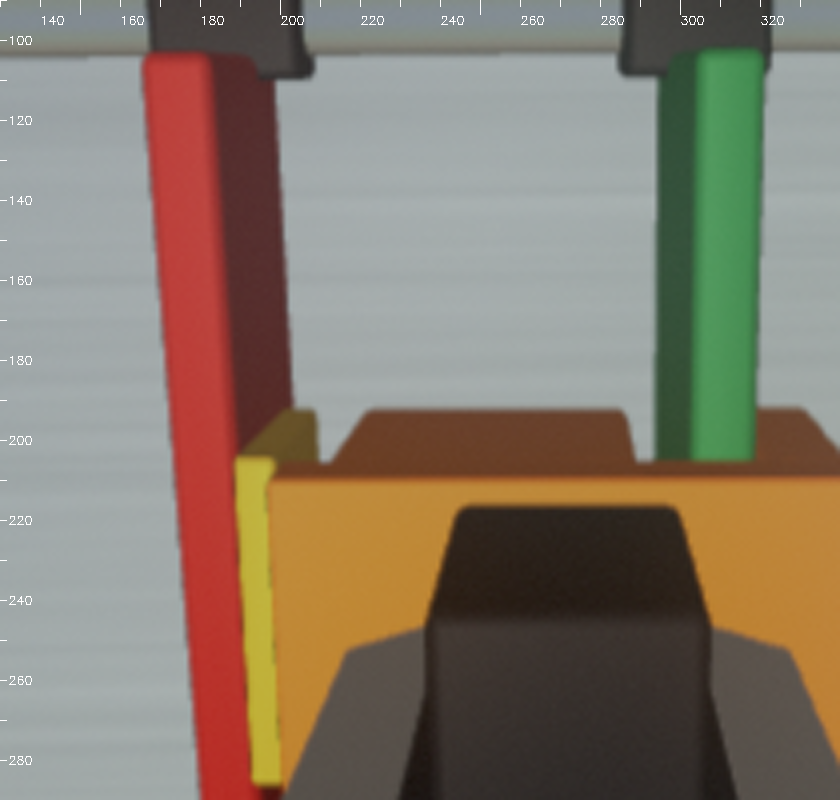

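{"method": "arm_command", "body": {"series": [[0.1,0,0,0,-0.1],[0.1,0,0,0,0],[0.1,-1.5,0,0,0],[0.1,-1.5,0,0,0],[0.1,-1.5,0,0,0]]}}

```text
t: 12.4
ee_pos: [0.5231, 0.0619, 0.1069]
orientation: [[-0.015, -0.019, 1.0], [-0.999, -0.041, -0.016], [0.041, -0.999, -0.019]]
ft_force: [0.7, -9.4, -0.7]
grip_width: 0.0295
```

```bash
python3 -c "
from h import *
plan(.521,.057,.106,-90.7,n=1)
import pickle
s=sense();d=snapshot('wrist');crop(d['frame'],130,90,340,290,4,'pics/w18.png');pickle.dump((s,d),open('w18.pkl','wb'))
"
```

```text
t 12.4 p [0.5231 0.0619 0.1069] yaw -90.84 tilt [ 0.0411 -0.0187] F [ 0.7 -9.4 -0.7] w 0.0295
[4.9, 0.9, -2.0] -0.14
left mm [0. 0. 0.] deg 0.0
```

View pics/w18.png

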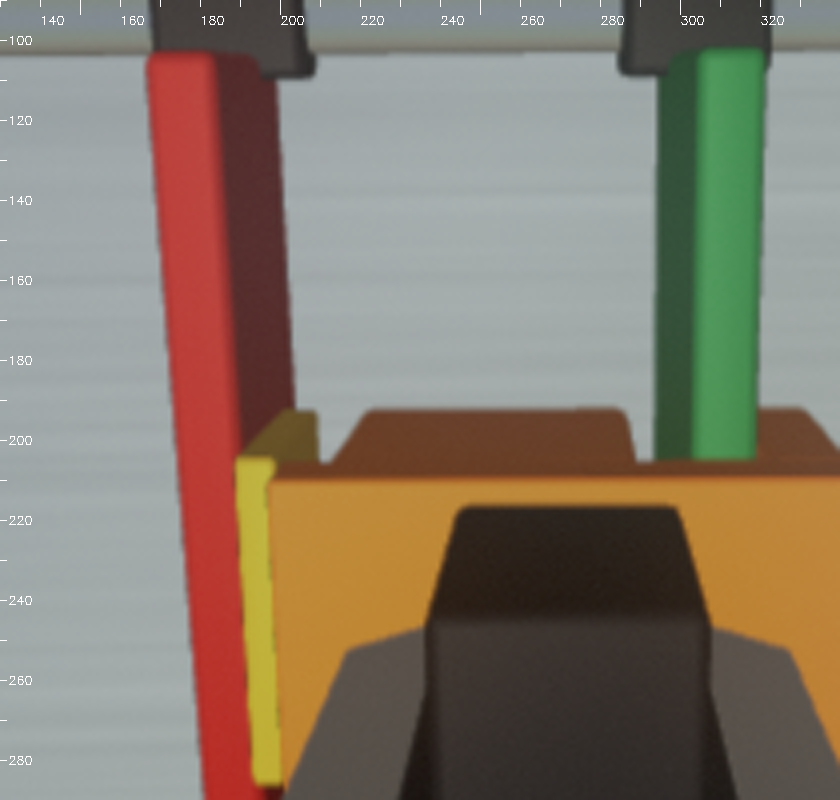

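```bash
python3 -c "
from h import *
import pickle
s,d=pickle.load(open('w18.pkl','rb'))
def L(a,b,z):
    P=[at(d,*q,z,s) for q in (a,b)];v=P[0]-P[1]
    print(round(np.degrees(np.arctan2(v[1],v[0])),2),'y@.55',round(P[1][1]+v[1]/v[0]*(.55-P[1][0]),4))
f=lambda x,y:(130+x/4,90+y/4)
L(f(149,55),f(184,560),.072);L(f(213,55),f(240,450),.072);L(f(700,50),f(694,458),.072);L(f(764,50),f(756,458),.072)
"
```

```text
-1.02 y@.55 0.1166
-0.43 y@.55 0.1075
-0.4 y@.55 0.0417
-0.03 y@.55 0.0325
```

Contact again: 9.4 N with the TCP at the predicted 0.0619, and red's reading unchanged at 0.1166/0.1075. I'll back off and go to white.

{"method": "arm_command", "body": {"series": [[0.1,2.5,0,0,0],[0.1,2,0,0,0],[0.1,0.5,-3,0,0],[0.1,0,-15,0,0],[0.1,0,-28,0,0]]}}

```text
t: 12.87
ee_pos: [0.5209, 0.0587, 0.1498]
orientation: [[-0.014, -0.027, 1.0], [-0.999, -0.041, -0.015], [0.041, -0.999, -0.027]]
ft_force: [-0.5, 0.1, -2.8]
grip_width: 0.0296
```

{"method": "arm_command", "body": {"series": [[0.1,35,-4,-1,0],[0.1,38,-1,0,0],[0.1,35,0,0,0],[0.1,10,0,0,0],[0.1,0,0,0,0]]}}

```text
t: 13.28
ee_pos: [0.5221, -0.0587, 0.1668]
orientation: [[-0.008, -0.017, 1.0], [-0.999, -0.037, -0.009], [0.037, -0.999, -0.017]]
ft_force: [0.7, 0.2, -3.9]
grip_width: 0.0298
```

```bash
python3 -c "
from h import *
import pickle
s=sense();d=snapshot('wrist');cv2.imwrite('pics/w19.png',d['frame']);pickle.dump((s,d),open('w19.pkl','wb'))
plan(.521,-.064,.145,-90.7,n=1)
"
```

```text
t 13.33 p [ 0.5221 -0.058   0.1668] yaw -90.44 tilt [ 0.0371 -0.0169] F [-0.4 -0.8 -2.6] w 0.0293
[6.0, 21.8, -1.0] 0.26
left mm [0. 0. 0.] deg 0.0
```

View pics/w19.png

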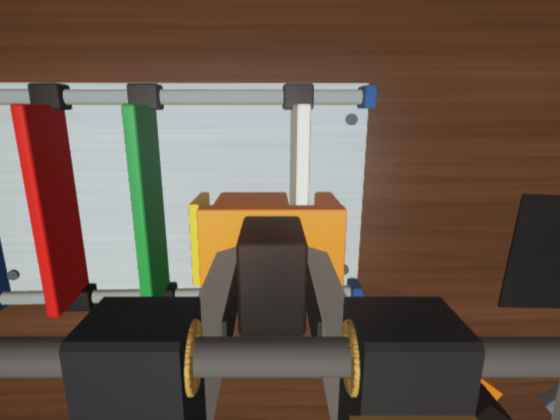

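{"method": "arm_command", "body": {"series": [[0.1,4,10,-1,0.2],[0.1,3,10,0,0],[0.1,1,2,0,0],[0.1,0,0,0,0],[0.1,0,0,0,0]]}}

```text
t: 13.75
ee_pos: [0.5201, -0.0627, 0.1416]
orientation: [[-0.007, -0.019, 1.0], [-0.999, -0.035, -0.007], [0.035, -0.999, -0.019]]
ft_force: [0.3, -0.5, -2.9]
grip_width: 0.0294
```

```bash
python3 -c "
from h import *
import pickle
s=sense();d=snapshot('wrist');crop(d['frame'],180,90,360,220,4,'pics/w20.png')
plan(.521,-.064,.105,-90.7,n=1)
"
```

```text
t 13.8 p [ 0.5202 -0.0626  0.1417] yaw -90.37 tilt [ 0.0351 -0.0183] F [-0.1  1.  -3.3] w 0.0295
[1.4, 36.7, 0.8] 0.33
left mm [0. 0. 0.] deg 0.0
```

View pics/w20.png

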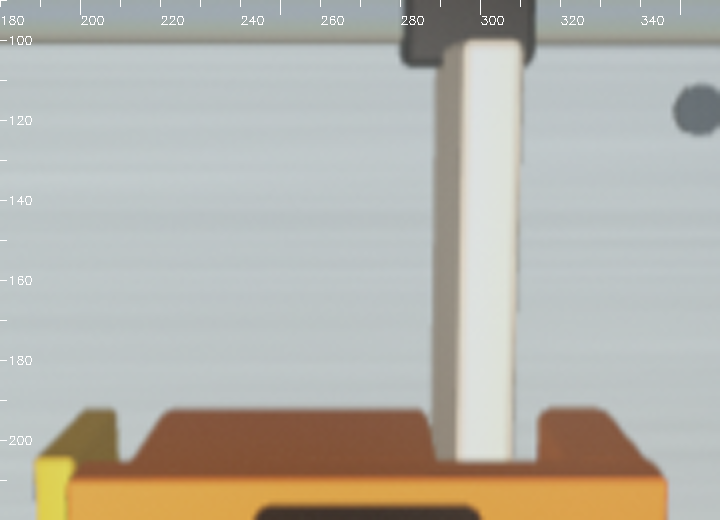

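White (294–307) is within the slot. Lowering.

{"method": "arm_command", "body": {"series": [[0.1,0,12,0,0.3],[0.1,0,12,0,0],[0.1,0,8,0,0],[0.1,0,2,0,0],[0.1,0,0,0,0]]}}

```text
t: 14.22
ee_pos: [0.5203, -0.062, 0.1061]
orientation: [[-0.009, -0.018, 1.0], [-0.999, -0.035, -0.009], [0.035, -0.999, -0.017]]
ft_force: [0.1, -0.2, -3.3]
grip_width: 0.03
```

```bash
python3 -c "
from h import *
plan(.521,-.064,.106,-90.7,n=1)
s=sense();d=snapshot('wrist');crop(d['frame'],80,50,350,300,3,'pics/w21.png')
"
```

```text
t 14.22 p [ 0.5203 -0.062   0.1061] yaw -90.51 tilt [ 0.0347 -0.0173] F [ 0.1 -0.2 -3.3] w 0.03
[2.0, 0.1, 0.7] 0.19
left mm [0. 0. 0.] deg 0.0
```

View pics/w21.png

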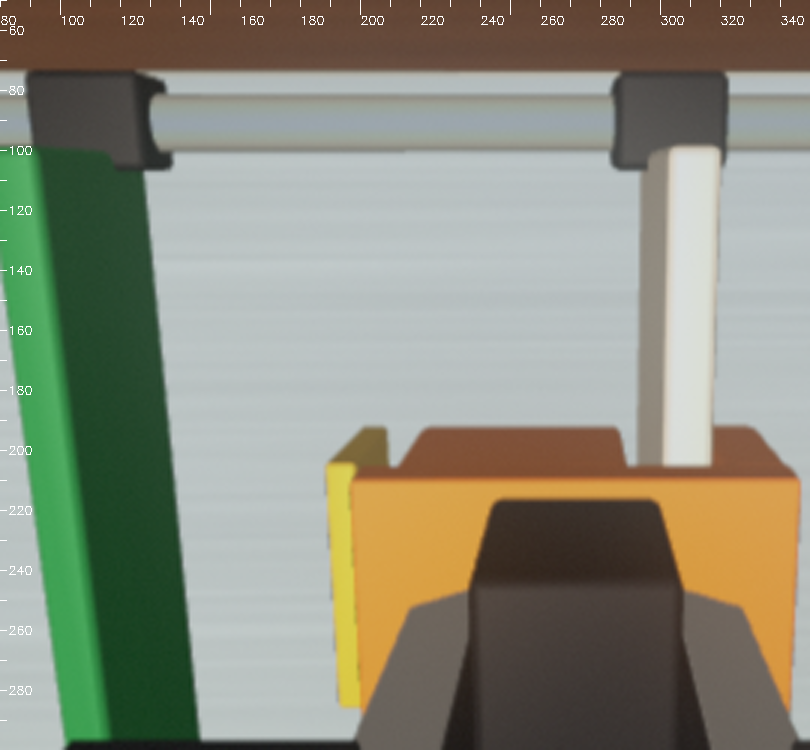

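{"method": "arm_command", "body": {"series": [[0.1,-11,-0.3,0,0],[0.1,-11,-0.3,0,0],[0.1,-11,-0.3,0,0],[0.1,-8,-0.3,0,0],[0.1,0,0,0,0]]}}

```text
t: 14.68
ee_pos: [0.5208, -0.0244, 0.1074]
orientation: [[-0.013, -0.018, 1.0], [-0.999, -0.04, -0.014], [0.04, -0.999, -0.017]]
ft_force: [-0.0, 0.2, -4.2]
grip_width: 0.0301
```

```bash
python3 -c "
from h import *
s=sense();d=snapshot('wrist');crop(d['frame'],80,50,350,300,3,'pics/w22.png')
plan(.521,-.0125,.106,-90.7,n=1)
"
```

```text
t 14.73 p [ 0.521  -0.0248  0.1075] yaw -90.78 tilt [ 0.04   -0.0167] F [ 0.  -0.8 -4.2] w 0.0293
[-12.3, 1.5, -0.1] -0.08
left mm [0. 0. 0.] deg 0.0
```

View pics/w22.png

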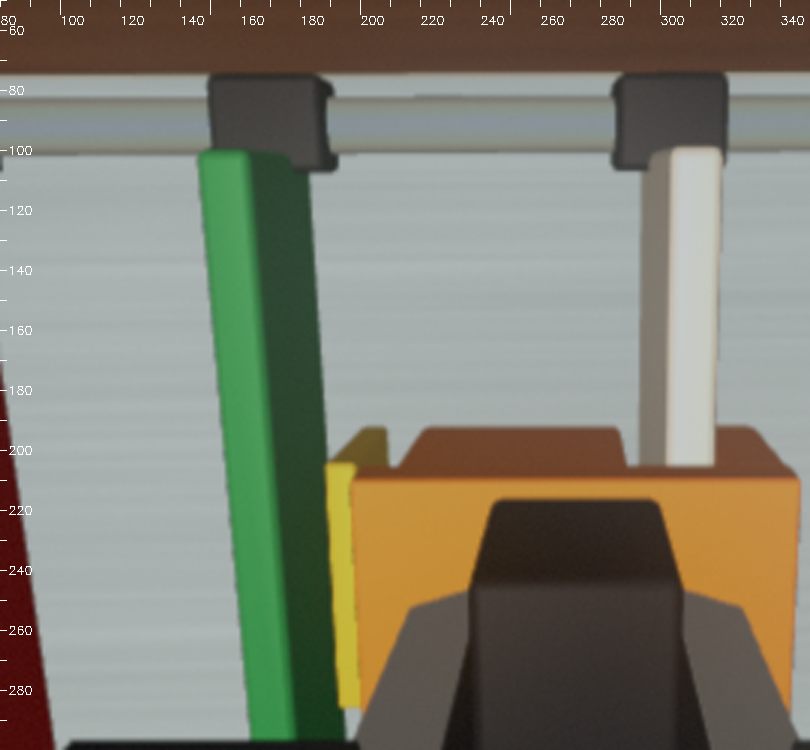

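Remaining distance is about 12 mm. Another pull, then gentle steps.

{"method": "arm_command", "body": {"series": [[0.1,-10,0.5,0,0],[0.1,0,0.5,0,0],[0.1,0,0,0,0],[0.1,0,0,0,0],[0.1,0,0,0,0]]}}

```text
t: 15.15
ee_pos: [0.5219, -0.0168, 0.1074]
orientation: [[-0.016, -0.015, 1.0], [-0.999, -0.04, -0.016], [0.041, -0.999, -0.015]]
ft_force: [0.3, 0.1, -2.6]
grip_width: 0.0298
```

```bash
python3 -c "
from h import *
s=sense();d=snapshot('wrist');crop(d['frame'],130,90,340,290,4,'pics/w23.png')
plan(.521,-.0125,.106,-90.7,n=1)
"
```

```text
t 15.2 p [ 0.5219 -0.0168  0.1074] yaw -90.9 tilt [ 0.0406 -0.0147] F [ 0.6  0.3 -2.9] w 0.0298
[-4.3, 1.4, -1.0] -0.2
left mm [0. 0. 0.] deg 0.0
```

View pics/w23.png

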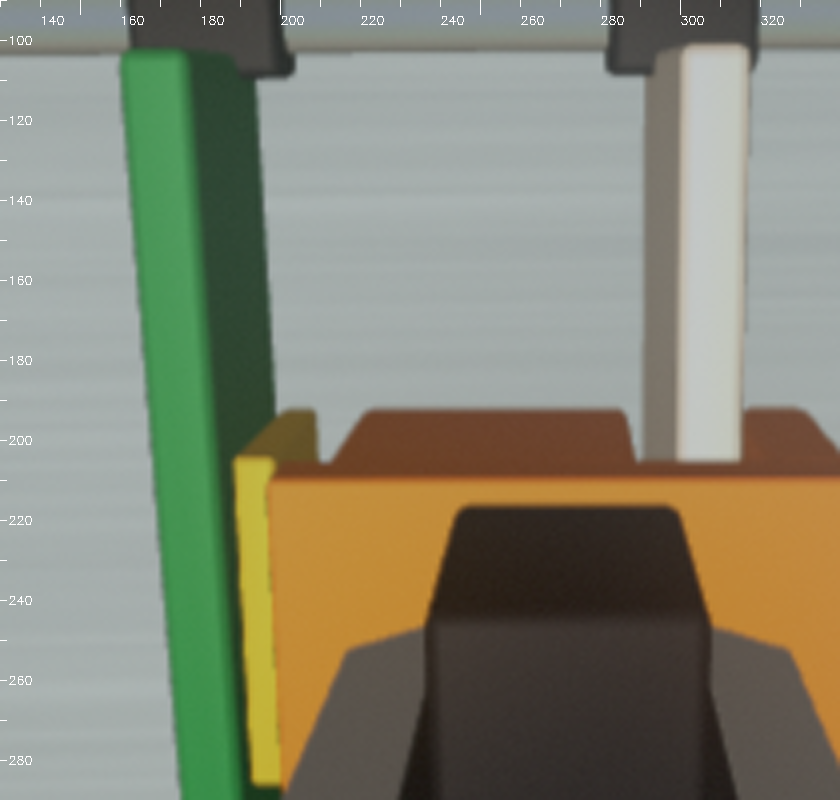

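{"method": "arm_command", "body": {"series": [[0.1,-3,0.5,0,-0.2],[0.1,-1.5,0,0,0],[0.1,0,0,0,0],[0.1,0,0,0,0],[0.1,0,0,0,0]]}}

```text
t: 15.62
ee_pos: [0.5221, -0.0137, 0.1068]
orientation: [[-0.013, -0.015, 1.0], [-0.999, -0.042, -0.014], [0.042, -0.999, -0.015]]
ft_force: [-0.0, -1.7, -2.9]
grip_width: 0.03
```

{"method": "arm_command", "body": {"series": [[0.1,0,0,0,0],[0.1,0,0,0,0],[0.1,-1.5,0,0,0],[0.1,-1.5,0,0,0],[0.1,-1.5,0,0,0]]}}

```text
t: 16.03
ee_pos: [0.522, -0.0129, 0.1067]
orientation: [[-0.015, -0.016, 1.0], [-0.999, -0.046, -0.016], [0.046, -0.999, -0.015]]
ft_force: [0.2, -9.7, -2.2]
grip_width: 0.0303
```

```bash
python3 -c "
from h import *
import pickle
s=sense();d=snapshot('wrist');crop(d['frame'],130,90,340,290,4,'pics/w24.png');pickle.dump((s,d),open('w24.pkl','wb'))
plan(.521,-.0125,.106,-90.7,n=1)
"
```

```text
t 16.08 p [ 0.522  -0.0129  0.1067] yaw -90.88 tilt [ 0.0462 -0.015 ] F [  1.3 -10.2  -1.1] w 0.0297
[-0.3, 0.7, -1.0] -0.18
left mm [0. 0. 0.] deg 0.0
```

View pics/w24.png

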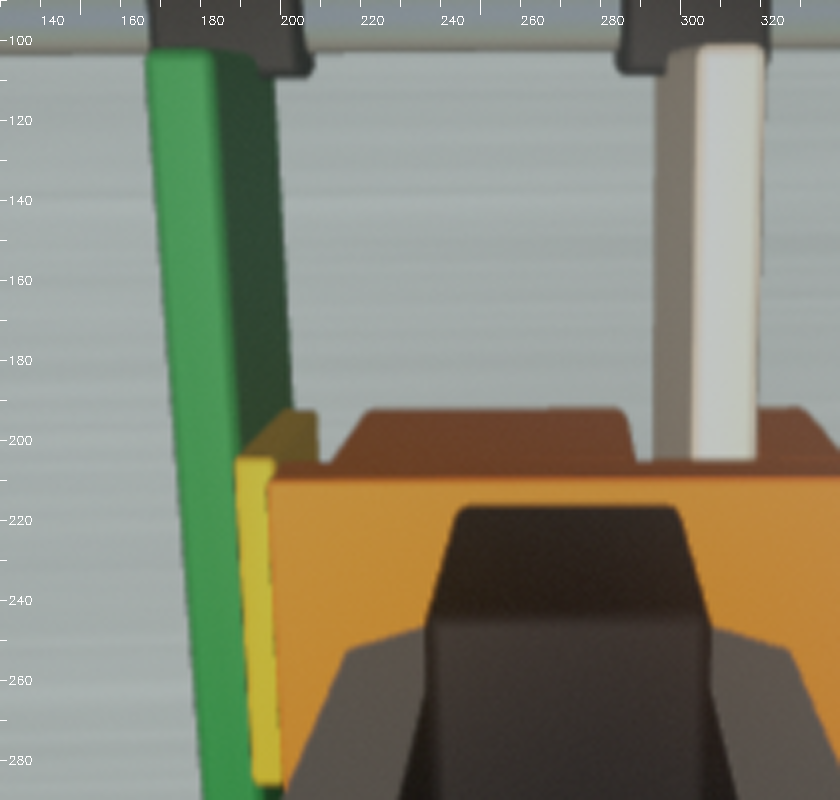

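White has met green at the predicted place, with about 10 N total pull and the same picture geometry as before. I'll back off and lift.

{"method": "arm_command", "body": {"series": [[0.1,2.5,0,0,0],[0.1,2,0,0,0],[0.1,0.5,-3,0,0],[0.1,0,-15,0,0],[0.1,0,-30,0,0]]}}

```text
t: 16.5
ee_pos: [0.5194, -0.0155, 0.1513]
orientation: [[-0.015, -0.024, 1.0], [-0.999, -0.045, -0.016], [0.045, -0.999, -0.024]]
ft_force: [0.2, -0.5, -3.5]
grip_width: 0.0293
```

{"method": "arm_command", "body": {"series": [[0.1,0,-25,0,0],[0.1,0,-15,0,0],[0.1,0,0,0,0],[0.1,0,0,0,0],[0.1,0,0,0,0]]}}

```text
t: 16.92
ee_pos: [0.5222, -0.0115, 0.1977]
orientation: [[-0.014, -0.018, 1.0], [-0.999, -0.043, -0.014], [0.043, -0.999, -0.017]]
ft_force: [0.6, -0.1, -3.0]
grip_width: 0.0296
```

```bash
python3 -c "
from h import *
import pickle
s=sense();d=snapshot('wrist');pickle.dump((s,d),open('w25.pkl','wb'));crop(d['frame'],60,50,390,320,2,'pics/w25.png')
e=snapshot('side');crop(e['frame'],200,140,330,290,5,'pics/s25.png')
plan(.456,-.363,.185,-90.7,n=10)
"
```

```text
t 17.02 p [ 0.5217 -0.0117  0.1971] yaw -90.78 tilt [ 0.0432 -0.0188] F [-0.1 -0.9 -3.2] w 0.0298
[39.4, 1.4, -6.8] -0.08
[39.4, 1.4, -6.9] -0.0
[39.4, 1.4, -6.9] -0.0
[39.4, 1.4, -6.9] -0.0
[39.4, 1.4, -6.9] -0.0
[39.4, 1.4, -6.9] -0.0
[39.4, 1.4, -6.9] -0.0
[39.4, 1.4, -6.9] -0.0
[37.0, 1.3, -6.5] -0.0
[0.0, -0.0, 0.0] -0.0
left mm [0. 0. 0.] deg 0.0
```

View pics/w25.png

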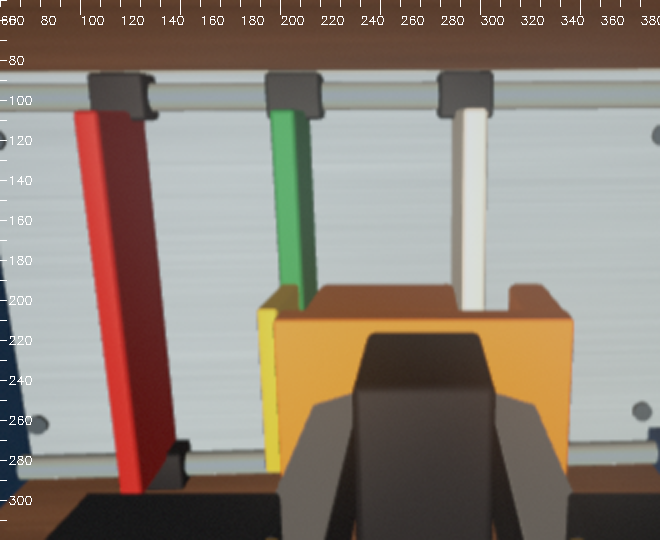

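View pics/s25.png

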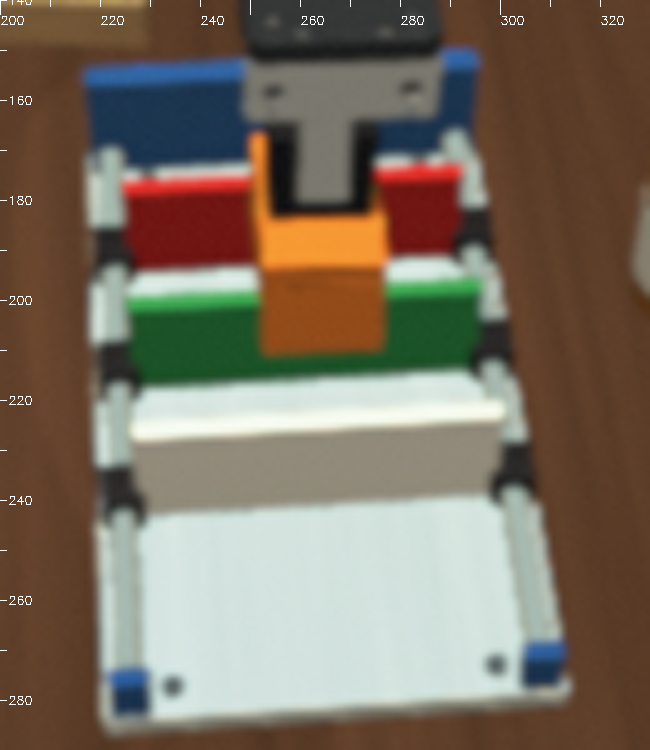

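```bash
python3 -c "
from h import *
import pickle
s,d=pickle.load(open('w25.pkl','rb'))
f=lambda x,y:(60+x/2,50+y/2)
def L(a,b,z=.072):
    P=[at(d,*f(*q),z,s) for q in (a,b)];v=P[0]-P[1]
    return P[1][1]+v[1]/v[0]*(.55-P[1][0])
r=[L((76,112),(120,492)),L((98,112),(142,492))];g=[L((272,112),(282,285)),L((293,112),(304,300))];w=[L((464,110),(460,305)),L((486,110),(485,305))]
print(r,g,w,np.mean(r)-np.mean(g),np.mean(g)-np.mean(w))
"
```

```text
[np.float64(0.11557954899775455), np.float64(0.10692969862859478)] [np.float64(0.04091139497675959), np.float64(0.03245078552167871)] [np.float64(-0.032649993926924525), np.float64(-0.042470988757434866)] 0.07457353356395552 0.07424158159139885
```

{"method": "arm_command", "body": {"series": [[0.1,36,0,-6,0],[0.1,39,-1,-7,0],[0.1,39,-1,-7,0],[0.1,39,-1,-7,0],[0.1,39,-1,-7,0]]}}

```text
t: 17.43
ee_pos: [0.4844, -0.1996, 0.2041]
orientation: [[0.003, -0.026, 1.0], [-0.999, -0.039, 0.002], [0.038, -0.999, -0.026]]
ft_force: [1.1, 0.1, -2.8]
grip_width: 0.0299
```

```bash
python3 -c "
from h import *
plan(.457,-.360,.14,-90.7,n=6)
"
```

```text
t 17.43 p [ 0.4844 -0.1996  0.2041] yaw -89.83 tilt [ 0.0385 -0.0261] F [ 1.1  0.1 -2.8] w 0.0299
[36.7, 14.7, -6.4] 0.87
[36.8, 14.7, -5.8] -0.0
[36.8, 14.7, -5.8] -0.0
[36.8, 14.7, -5.8] -0.0
[13.7, 5.5, -2.2] -0.0
[0.0, -0.0, 0.0] -0.0
left mm [0. 0. 0.] deg 0.0
```

{"method": "arm_command", "body": {"series": [[0.1,37,5,-6,0.8],[0.1,37,5,-6,0],[0.1,37,10,-6,0],[0.1,33,15,-5,0],[0.1,10,15,-2,0]]}}

```text
t: 17.85
ee_pos: [0.4509, -0.3687, 0.1577]
orientation: [[-0.017, -0.028, 0.999], [-0.999, -0.041, -0.018], [0.041, -0.999, -0.027]]
ft_force: [-0.4, 0.9, -2.7]
grip_width: 0.0297
```

{"method": "arm_command", "body": {"series": [[0.1,0,0,0,0],[0.1,0,0,0,0],[0.1,0,0,0,0],[0.1,0,0,0,0],[0.1,0,0,0,0]]}}

```text
t: 18.27
ee_pos: [0.4474, -0.3685, 0.1521]
orientation: [[-0.02, -0.037, 0.999], [-0.999, -0.036, -0.021], [0.037, -0.999, -0.036]]
ft_force: [-0.3, 0.7, -3.2]
grip_width: 0.0299
```

```bash
python3 -c "
from h import *
import pickle
s=sense();d=snapshot('wrist');cv2.imwrite('pics/w26.png',d['frame']);pickle.dump((s,d),open('w26.pkl','wb'))
e=snapshot('side');crop(e['frame'],190,300,300,420,5,'pics/s26.png')
plan(.457,-.360,.1,-90.7,n=2)
"
```

```text
t 18.37 p [ 0.4476 -0.3686  0.1523] yaw -91.13 tilt [ 0.0372 -0.0354] F [-0.4 -0.2 -2.9] w 0.0296
[-6.5, 38.9, 6.8] -0.43
[-2.2, 13.4, 2.4] -0.0
left mm [0. 0. 0.] deg 0.0
```

View pics/w26.png

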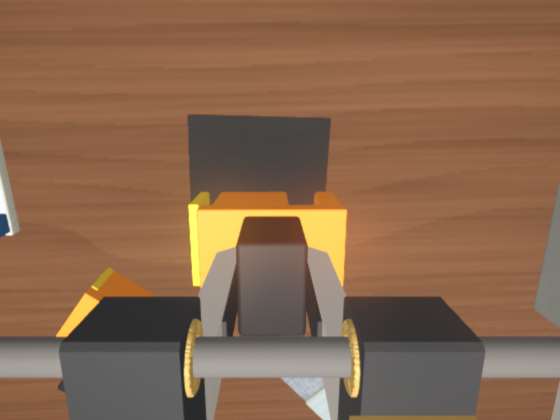

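View pics/s26.png

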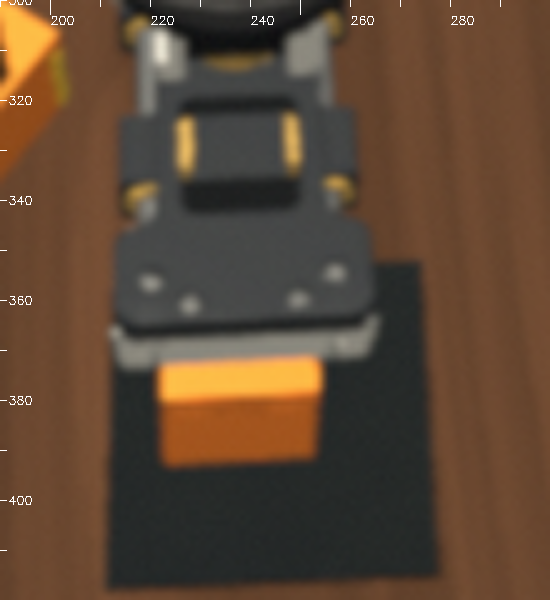

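```bash
python3 -c "
from h import *
import pickle
s,d=pickle.load(open('w26.pkl','rb'))
a=at(d,188.5,115,.004,s);b=at(d,330,118,.004,s);print(a,b,np.linalg.norm(a-b))
v=(b-a)/np.linalg.norm(b-a);n=np.array([v[1],-v[0],0]); n*=-1 if n[0]>0 else 1
print('centre',(a+b)/2+n*.06)
"
```

```text
[ 0.51732872 -0.30619318  0.004     ] [ 0.51230007 -0.42437228  0.004     ] 0.11828604601229747
centre [ 0.45486864 -0.36273197  0.004     ]
```

{"method": "arm_command", "body": {"series": [[0.1,-7,20,8,-0.3],[0.1,-3,20,4,0],[0.1,-1,15,1,0],[0.1,0,5,0,0],[0.1,0,0,0,0]]}}

```text
t: 18.78
ee_pos: [0.4629, -0.3581, 0.0933]
orientation: [[-0.01, -0.029, 1.0], [-0.999, -0.04, -0.011], [0.04, -0.999, -0.029]]
ft_force: [-0.0, 1.4, -3.7]
grip_width: 0.0293
```

```bash
python3 -c "
from h import *
plan(.4575,-.3605,.074,-90.7,n=2)
"
```

```text
t 18.78 p [ 0.4629 -0.3581  0.0933] yaw -90.57 tilt [ 0.0399 -0.0289] F [-0.   1.4 -3.7] w 0.0293
[2.4, 19.3, -5.4] 0.13
[0.0, -0.0, 0.0] -0.0
left mm [0. 0. 0.] deg 0.0
```

{"method": "arm_command", "body": {"series": [[0.1,2,8,-5,0],[0.1,0.5,8,-1,0],[0.1,0,4,0,0],[0.1,0,1,0,0],[0.1,0,0,0,0]]}}

```text
t: 19.2
ee_pos: [0.4564, -0.3626, 0.0734]
orientation: [[-0.01, -0.027, 1.0], [-0.999, -0.041, -0.011], [0.042, -0.999, -0.026]]
ft_force: [0.7, -0.4, -3.4]
grip_width: 0.0297
```

```bash
python3 -c "
from h import *
plan(.4575,-.3605,.072,-90.7,n=1)
"
```

```text
t 19.2 p [ 0.4564 -0.3626  0.0734] yaw -90.58 tilt [ 0.0418 -0.0262] F [ 0.7 -0.4 -3.4] w 0.0297
[-2.1, 1.4, 1.1] 0.12
left mm [0. 0. 0.] deg 0.0
```

{"method": "arm_command", "body": {"series": [[0.1,-3,1,1.5,0],[0.1,0,2,0,0],[0.1,0,1,0,0],[0.1,0,1,0,0],[0.1,0,1,0,0]]}}

```text
t: 19.62
ee_pos: [0.4587, -0.36, 0.0708]
orientation: [[-0.011, -0.025, 1.0], [-0.999, -0.042, -0.012], [0.043, -0.999, -0.025]]
ft_force: [-6.4, 4.0, 15.5]
grip_width: 0.0299
```

```bash
python3 -c "
from h import *
e=snapshot('side');crop(e['frame'],190,300,300,420,5,'pics/s27.png')
plan(.4575,-.3605,.072,-90.7,n=1)
"
```

```text
t 19.67 p [ 0.4587 -0.36    0.0708] yaw -90.61 tilt [ 0.0428 -0.0245] F [-6.3  3.8 15.4] w 0.0296
[0.5, -1.2, -1.2] 0.09
left mm [0. 0. 0.] deg 0.0
```

View pics/s27.png

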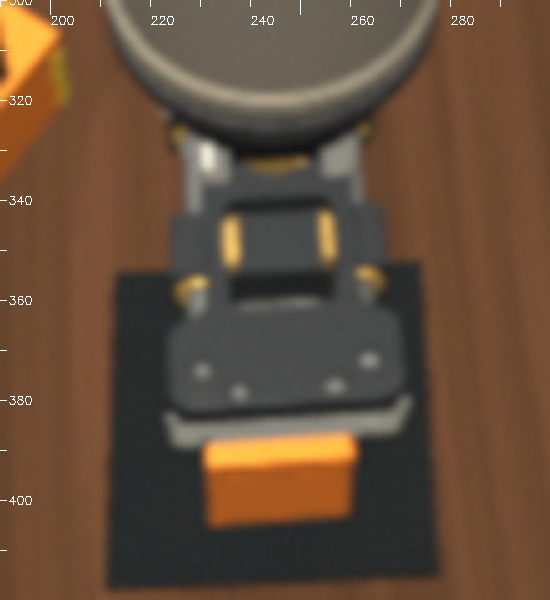

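Mat contact (about 19 N). I'll relax and open.

{"method": "arm_command", "body": {"series": [[0.1,0,0,0,0],[0.1,0,-0.5,0,0],[0.1,0,0,0,0],[0.55,0,0,0,0],[0.55,0,0,0,0]], "force": 10}}

```text
t: 20.08
ee_pos: [0.4598, -0.3603, 0.0726]
orientation: [[-0.01, -0.023, 1.0], [-0.999, -0.044, -0.011], [0.044, -0.999, -0.022]]
ft_force: [0.5, -0.0, -0.9]
grip_width: 0.0401
```

{"method": "arm_command", "body": {"series": [[0.7,0,0,0,0],[0.7,0,0,0,0],[0.7,0,0,0,0],[0.7,0,0,0,0],[0.7,0,0,0,0]]}}

```text
t: 20.5
ee_pos: [0.4603, -0.3605, 0.0728]
orientation: [[-0.01, -0.022, 1.0], [-0.999, -0.044, -0.011], [0.044, -0.999, -0.021]]
ft_force: [-0.5, 1.3, -0.1]
grip_width: 0.0658
```

```bash
python3 -c "
from h import *
import pickle
s=sense();d=snapshot('wrist');cv2.imwrite('pics/w28.png',d['frame'])
plan(.4575,-.3605,.072,-90.7,n=1)
"
```

```text
t 20.55 p [ 0.4603 -0.3605  0.0728] yaw -90.58 tilt [ 0.0445 -0.0215] F [-0.  -0.2 -1.6] w 0.0657
[-0.0, 0.8, -2.8] 0.12
left mm [0. 0. 0.] deg 0.0
```

View pics/w28.png

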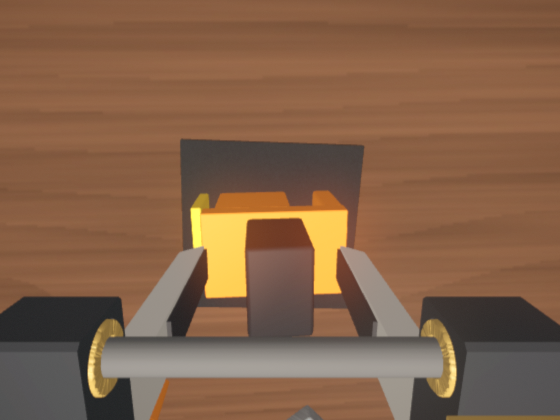

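{"method": "arm_command", "body": {"series": [[0.7,0,-15,0,0],[0.7,0,-30,0,0],[0.7,0,-35,0,0],[0.7,0,-35,0,0],[0.7,0,-10,0,0]]}}

```text
t: 20.97
ee_pos: [0.4608, -0.3534, 0.1985]
orientation: [[-0.01, -0.029, 1.0], [-0.999, -0.04, -0.011], [0.04, -0.999, -0.029]]
ft_force: [1.2, -0.6, 0.6]
grip_width: 0.0655
```

{"method": "arm_command", "body": {"series": [[0.7,0,0,0,0],[0.7,0,0,0,0],[0.7,0,0,0,0],[0.7,0,0,0,0],[0.7,0,0,0,0]]}}

```text
t: 21.38
ee_pos: [0.4609, -0.3535, 0.1981]
orientation: [[-0.01, -0.028, 1.0], [-0.999, -0.041, -0.011], [0.041, -0.999, -0.028]]
ft_force: [-0.1, -0.2, -0.8]
grip_width: 0.0656
```

```bash
python3 -c "
from h import *
import pickle
s=sense();d=snapshot('wrist');crop(d['frame'],160,80,400,300,3,'pics/w29.png');pickle.dump((s,d),open('w29.pkl','wb'))
D={n:snapshot(n) for n in ['scene','side']};pickle.dump(D,open('d1.pkl','wb'))
crop(D['side']['frame'],200,140,330,290,5,'pics/s29.png')
cv2.imwrite('pics/c29.png',D['scene']['frame']);plan(.46,-.36,.2,n=1)
"
```

```text
t 21.53 p [ 0.461  -0.3536  0.1984] yaw -90.58 tilt [ 0.041  -0.0274] F [-0.3  0.   0.4] w 0.0656
[6.5, -1.6, -1.0] 0
left mm [0. 0. 0.] deg 0
```

View pics/w29.png

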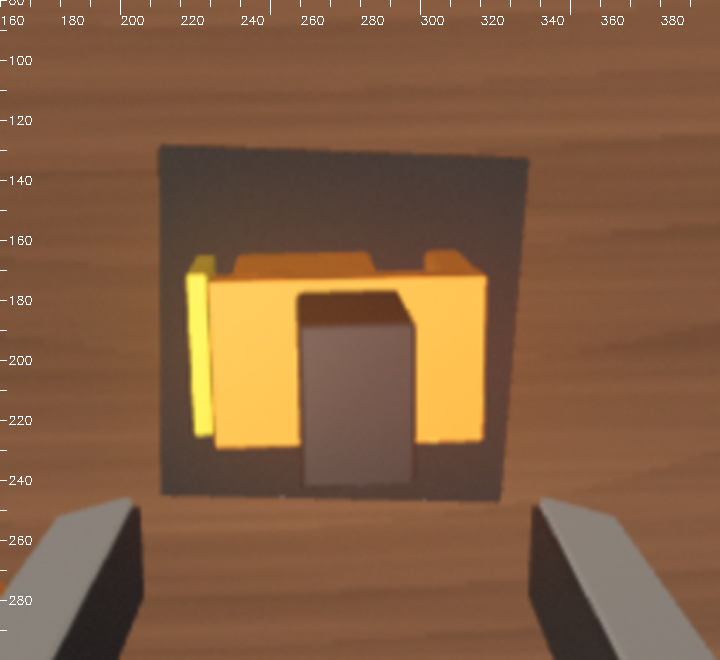

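View pics/s29.png

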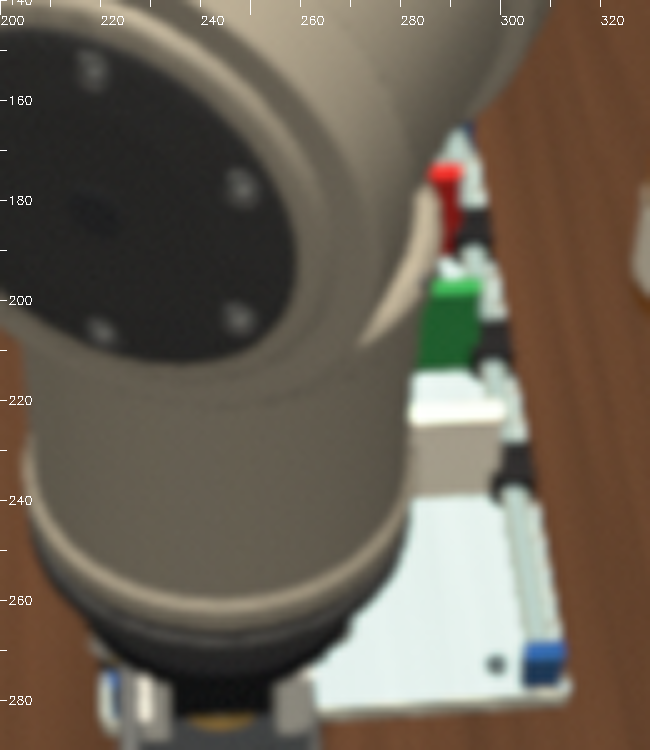

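View pics/c29.png

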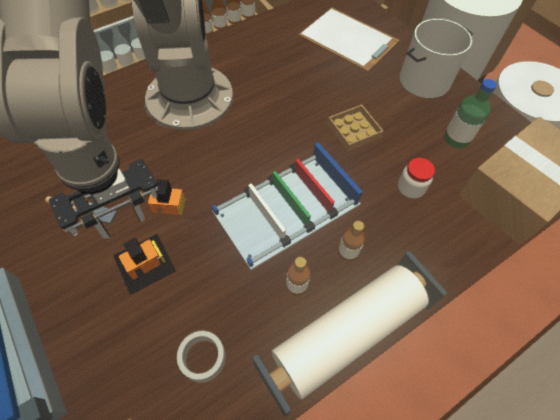

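```bash
python3 -c "
from h import *
import pickle
s,d=pickle.load(open('w29.pkl','rb'))
f=lambda x,y:(160+x/3,80+y/3)
q=lambda pts,z:np.array([at(d,*f(*p),z,s) for p in pts])
m=q([(160,145),(528,158),(500,501),(161,494)],.004);b=q([(209,281),(486,275),(483,441),(215,448)],.056)
print(m.mean(0),b.mean(0),np.linalg.norm(np.diff(b,axis=0),axis=1),np.linalg.norm(np.diff(m,axis=0),axis=1))
C=pickle.load(open('d1.pkl','rb'))['scene'];crop(C['frame'],205,135,370,270,4,'pics/c30.png');crop(C['frame'],100,215,190,300,6,'pics/c31.png')
"
```

```text
[ 0.45541996 -0.36236195  0.004     ] [ 0.4577127  -0.36315301  0.056     ] [0.07933653 0.05015837 0.08007162] [0.1189043  0.11909236 0.11933768]
```

View pics/c30.png

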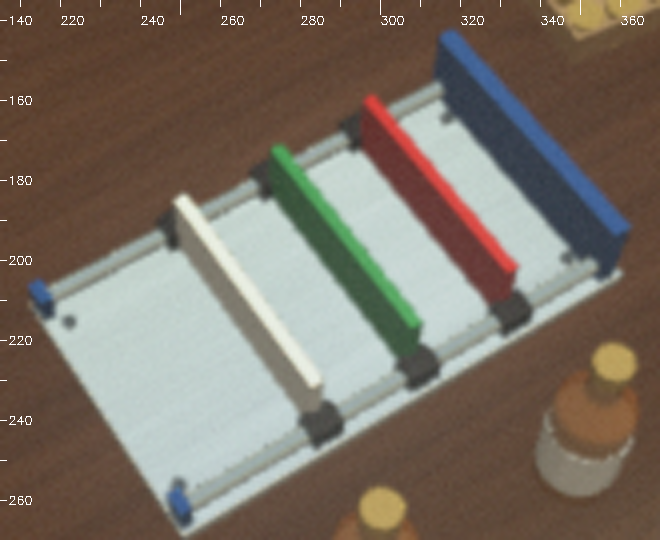

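View pics/c31.png

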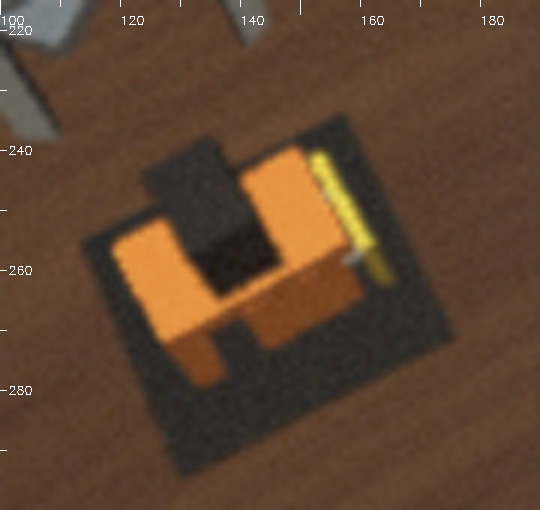

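The gauge stands upright about 2 mm from the mat's middle, and the three lanes look even. The bottles and jar have not moved and the arm is clear, so I'm handing in.

```bash
python3 -c "
from workcell import finish_job
print(finish_job())"
```

```text
the job is handed in; nothing more can be done
None
```

I set the red, green and white guides in that order with the gauge from the mat, then stood it back on its mat and let go. The job was handed in at about 21.5 s.

**Foot contacts:** Each pull ended at about 9–10 N in total, against about 6 N while sliding, so the foot pressed with roughly 4 N. Red did not shift while green was being set: its edges read within 0.3 mm before and after. I made no such close check on green while white was being set. A coarser later view put green about 0.4 mm from its earlier reading, about what that view can resolve.

**Lane widths:** The wrist camera gave about 64.4 mm for wall to red, 64.6 to 65 mm for red to green, and 64.2 mm for green to white. The difference is within what the images can resolve. The gripper's stopping positions at the three contacts were 74.4 and 74.8 mm apart, which with the 10 mm guides agrees with those widths.

**Gauge and bystanders:** The gauge stands upright about 2.4 mm from the mat's middle by the wrist camera. The bottles and jar look unmoved in the last scene image.

**What disagreed:**
- The fixed side and scene cameras placed the wall and red guide up to about 10 mm off the wrist camera. I aligned each fit by the wrist camera, comparing slot and guide in the same picture.
- The tool had tilted by about 2.5° by the end from the loaded pulls, which could not be corrected. The effect on the lane widths is negligible, and the gauge settled flat on the mat when released.
- In the last side view the arm hid most of the rack, so the final look at the lanes was from the scene camera by eye. All the measured widths come from earlier wrist pictures.

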